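# Key and mount the stage-drive pulley

### The arm

A 6-joint arm with a two-finger parallel gripper is mounted at the origin on the work surface. World frame = base frame: x ahead of the robot, y to its left, z up, the work surface at z = 0. Lengths are in mm, angles in degrees, forces in N, time in s.
With the tool pointing down it reaches from about 300 to 850 mm from the base axis. Payload 4.2 kg.
Tool frame: the origin (TCP) lies at the centre of the arm's flange, where the gripper is bolted on; the fingertips stand 191 mm ahead of it and the grasp point (between the pads) lies 172 mm ahead of it; z points along the fingers, y is the direction in which the jaws open and shut (so a half turn about z gives the same grasp; the last joint's range is limited). The gripper opens to 91 mm and grips with 3 to 60 N. Pads are 32 mm wide; open, the fingers measure 118 mm over their backs; the gripper's body (76 mm by 178 mm) begins 60 mm behind the grasp point.
Start: joints at [-76.49, 18.312, 89.639, -0, 72.044, -1.146], TCP at [145.484, -556.289, 404.776] pointing down, gripper open.
Joint ranges: [-177.97, 177.97], [-48.28, 115.42], [12.27, 149.76], [-77.06, 257.06], [2.81, 150.46], [-146.56, 146.56]. Speed limits (degrees/s): [147.25, 147.25, 180, 180, 180, 180].

### API

Orientations are given as [roll, pitch, yaw] about the fixed x, y, z axes, in that order (R = Rz(yaw) Ry(pitch) Rx(roll)).
In Python, from workcell import status, vision, ticket gives the robot as it stands.
- The arm moves only by the shell command python3 -m jog 'ROWS' [FORCE]. ROWS is JSON, a list of rows, each a list of 7 numbers: the finger opening in m, from 0 to 0.0912, then the shift along the tool's x, y, z in m, then the turn, a rotation vector about the tool's x, y, z in rad. A call has 1 to 12 rows; each row shifts and turns the commanded pose from where the row before left it, along the tool's axes as they then stand; what a row does not reach is not made up. A row lasts 1/8 s, in which the tool goes at most 62.5 mm and 10.7 degrees, less where a joint would pass 70% of its speed; a pose out of reach is approached as far as the arm can. A call with a gripper value outside its range is refused whole. The fingers move at their own pace and stop on an object; FORCE is the grip in N (left out, the last holds). Time passes only in rows, so rows that do not move let the fingers close. It gives the time, the measured TCP pose, the force and the opening at its end, in the units of the state.
- status.state(): the state, without advancing time (a new reading comes with each control period).
- vision.grab_frame(name): name is "scene" or "top" or "wrist"; returns a dict with "color" (480x640x3 uint8, blue, green, red), "depth" (480x640 float32, mm along the optical axis (not along the pixel's ray), 0 where there is no reading), "fov_y" (degrees; the focal length in pixels is half the picture's height over the tangent of half this angle, whatever the lens; pixels are square), "cx", "cy" (the principal point, pixels), "pose" (4x4, takes a point from camera to world coordinates). Camera axes: x right, y down, z forward; pixel columns grow to the right and rows downward; lengths in mm; the calibration is good to about 2 mm. A picture is of the moment at which its call begins.
- ticket.job_done(): hands the job in, once; it reports no verdict.
Trained networks look in the newest picture that a camera, given by its name, has taken for a name from the list of things; names that differ only in an ending like _2 or _b are one class to them, and where a whole thing is asked for, a point or a joint stands for the part that bears it (a point fixed in the world has none). Each returns a list of dicts, best first, with "p" (0 to 1); they miss things now and then, are a little off and sometimes report something else, mostly with a low value. They report only what shows in the picture. A call takes as long as a camera call. They do not tell look-alikes from the thing itself.
- vision.find_in(camera, label): "location" ([x, y, z] in mm, in world coordinates, good to about 4 mm: the middle of the surface that is visible of it).
- vision.silhouettes(camera, label): "pixels" (480x640 bool, what is visible of it).
The state is a dict: "time_s": time; "qpos": joint angles; "qvel": joint speeds; "effort": joint torques, N m; "ee_pos": TCP position; "ee_rot": TCP orientation; "force": force on the tool from outside, world axes, zero at the start; "torque": the same for the moment, N m; "gripper_width": finger opening in mm.
Only numpy, scipy, OpenCV 4.12 (cv2) and the standard library are available. Lean on these libraries where they do the work, as an engineer would, in place of code of your own. Each camera call takes 0.05 s, during which the arm holds its last target.

### The job

Fit the toothed pulley to the stage drive: lay the loose brass key into the slot on the drive's shaft and let go of it, then take the pulley from its stand and slide it onto the shaft with its keyway over the key. Push the white spacer ring back with it until all is fully home against the gearcase, and seat it there with a short firm press of about 16 N (at least 12 N; nothing may ever be pressed with more than 30 N), then let go. Leave the other keys, tools and parts where they are.

Things in the scene. Friction and masses are not known exactly. Their poses are not given: they have to be found in the camera images.
- drive: The drive unit, fixed to the table: a cream gearcase block 92 mm wide and 105 mm high with a grey motor behind, on an aluminium foot 12 mm high that extends 5 mm in front of the gearcase face. Origin on the table under the gearcase's front face; x points level out of that face along the shaft, z up. The shaft's axis is 85 mm above the table.
- shaft: The steel shaft, level, 26 mm diameter, 64 mm out of the gearcase face, last 5 mm tapered to 19 mm diameter. Origin on its axis at that face; x along the axis to the free end; z points through the middle of the key slot, so the slot is on top, leaning up to 0.25 rad to either side. It turns about its axis (+-0.6 rad) against about 0.1 N m of friction, so a part that does not quite match can turn it.
- slot (a point): Middle of the key slot's flat floor, axes as the shaft's. The slot is in the shaft's upper side, closed at both ends: 34.2 mm long (shaft x = 18 to 52.2 mm), 11.2 mm wide, its floor 7 mm from the axis, its side edges about 11.7 mm from the axis.
- spacer (a joint): White spacer ring on the shaft, 40 mm outside diameter, 6 mm thick. Its value is the gap in metres between its back face and the gearcase: it starts 4 to 9 mm out and 0 is fully home at a hard stop. It slides along the shaft with a drag of about 6 N. The front face that the pulley meets lies at shaft x = value + 6 mm.
- key: The loose brass key, 32 mm long (x) by 10 mm wide (y) by 12 mm high (z), edges chamfered 1.2 mm, about 33 g. Origin at the centre of its underside. It starts lying on the black rubber mat, its underside 4 mm above the table. In the slot its underside rests on the slot floor and it stands about 7 mm out of the shaft; the origin then lies at shaft x 34.1 to 36.1 mm, z 7 mm.
- pulley: The pulley, 44 mm long, about 0.3 kg. Origin on its axis at the back face (which goes towards the gearcase); x along the axis to the front; z through the middle of the keyway. x = 0 to 14 mm: black toothed rim, 76 mm diameter; 14 to 44 mm: aluminium boss, 50 by 50 mm square, flats square to y and z. Starts on its stand, axis level 75 mm up, keyway up. Home on the shaft: origin at shaft x = 6 mm.
- pulley_grip (a point): Point on the pulley's axis, 29 mm from its back face, half-way along the bare boss: grip here across the two y flats (50 mm).
- pulley_mark (a point): Middle of the keyway at the pulley's front face (pulley x = 44, z = 17 mm). A yellow mark above it on both faces. The bore is eight-sided, 27.6 mm across flats (0.8 mm clearance round the shaft); the keyway is 11.2 mm wide, its top 20 mm from the axis (0.6 mm clearance each side of the key, 1 mm above it).
- nest: The pulley's stand, fixed to the table: grey foot 86 by 90 by 12 mm with a blue pedestal 36 mm wide (y) and 50 mm high under the boss, with a stop lip 3 mm higher in front. Origin at the middle of its foot on the table; x points as the pulley's x.
- wide_key: Bystander: dark steel key 40 by 14 by 14 mm, too big for the slot; on the same mat. Origin under its centre.
- short_key: Bystander: red key 18 by 12 by 10 mm on the same mat. Origin under its centre.
- washer: Bystander: steel washer, 34 mm across, 4 mm thick. Origin under its centre.
- driver: Bystander: screwdriver 170 mm long with a green handle, lying on the table. Origin under it.
- tweezers: Bystander: dark tweezers about 130 mm long, lying. Origin under them.
- dish: Bystander: clear round dish 84 mm across, 17 mm high, with a green circuit board on it. Origin under its centre.
- jar: Bystander: amber jar 48 mm across, 70 mm high, black cap. Origin under its centre.
Mind the look-alikes: they are no part of the job. Leave any pink or turquoise look-alike of the pulley alone.

How it is judged:
By the outcome, as a careful person would: the job done as asked, in the order asked, and still so for the second after the job is handed in, with the robot touching nothing.
It also fails if it takes over 70 s, if anything falls off the work surface, if the arm or the gripper's body presses on something with over 40 N, if the wrist force passes 120 N, or if a joint passes its speed limit or range.

## Working session

There is one attempt and no reset: what is moved stays moved. The work goes in short steps, Python scripts to look and compute and a shell command to move; the robot and the scene stay as the last step left them, time stands still between calls to the robot, and variables do not carry over. Pictures are saved under pics/ and viewed, and the job is handed in when it is done.

```bash
ls; mkdir -p pics; cat > h.py <<'E'
import numpy as np, cv2, json
from workcell import status, vision, ticket
from scipy.spatial.transform import Rotation as R
def grab(n,save=None):
    f=vision.grab_frame(n)
    if save: cv2.imwrite('pics/'+save+'.png',f['color'])
    f['f']=240/np.tan(np.radians(f['fov_y'])/2)
    return f
def cloud(f):
    d=f['depth']; v,u=np.mgrid[0:480,0:640]
    P=np.stack([(u-f['cx'])/f['f']*d,(v-f['cy'])/f['f']*d,d],-1)
    M=np.array(f['pose']); W=P@M[:3,:3].T+M[:3,3]
    W[d<=0]=np.nan
    return W
def proj(f,p):
    M=np.array(f['pose']); c=(np.asarray(p,float)-M[:3,3])@M[:3,:3]
    return c[...,:2]/c[...,2:]*f['f']+[f['cx'],f['cy']]
E
python3 - <<'E'
from h import *
s=status.state(); print(s)
for n in ['scene','top','wrist']:
    f=grab(n,n+'0'); print(n,f['fov_y'],np.round(f['pose'],3).tolist(),f['cx'],f['cy'])
    for l in ['drive','shaft','slot','spacer','key','pulley','pulley_grip','pulley_mark','nest','wide_key','short_key','washer','driver','tweezers','dish','jar']:
        r=vision.find_in(n,l)
        print(n,l,[(round(a['p'],2),np.round(a['location']).tolist()) for a in r[:3]])
E
```

```text
pics
{'time_s': 0.0, 'qpos': array([-7.64915913e+01,  1.83533498e+01,  8.97054349e+01, -1.39918837e-03,
        7.20442361e+01, -1.14654096e+00]), 'qvel': array([-0.0117324 ,  0.08168044, -0.0546676 , -0.04048097,  0.22564437,
        0.00766743]), 'effort': array([ 6.32570282e-04, -4.12457299e+01, -2.31967592e+01,  7.29336147e-02,
        4.55738779e-02, -1.33284716e-04]), 'ee_pos': array([ 145.4285854 , -556.14469563,  403.90942752]), 'ee_rot': array([-1.79896973e+02, -7.31406201e-04,  1.46553815e+01]), 'force': array([-0.02634665,  0.13056868,  0.18851428]), 'torque': array([ 0.02051381, -0.01483157,  0.0344727 ]), 'gripper_width': 91.08411893070652}
scene 48.796987811186106 [[-0.867, 0.301, -0.396, 973.846], [0.497, 0.556, -0.666, 571.227], [0.02, -0.774, -0.632, 734.685], [0.0, 0.0, 0.0, 1.0]] 323.09664097138693 239.02033582524453
scene drive [(0.57, [654.0, 282.0, 89.0])]
scene shaft [(0.86, [617.0, 189.0, 93.0])]
scene slot [(0.9, [614.0, 186.0, 96.0])]
scene spacer [(0.61, [622.0, 207.0, 98.0])]
scene key [(0.41, [488.0, -32.0, 13.0])]
scene pulley [(0.94, [590.0, -172.0, 32.
[... 1565 characters left out ...]
296.0, 102.0])]
top washer [(0.53, [422.0, 251.0, 5.0])]
top driver [(0.65, [805.0, 22.0, 22.0])]
top tweezers [(0.53, [620.0, 203.0, 103.0])]
top dish [(0.64, [730.0, -181.0, 17.0])]
top jar [(0.64, [440.0, -437.0, 69.0]), (0.21, [481.0, 17.0, 16.0])]
wrist 64.26753810671835 [[0.253, -0.924, -0.288, 226.831], [-0.967, -0.242, -0.074, -534.563], [-0.001, 0.297, -0.955, 384.901], [0.0, 0.0, 0.0, 1.0]] 317.30918756683894 237.44069995636266
wrist drive []
wrist shaft []
wrist slot []
wrist spacer []
wrist key []
wrist pulley []
wrist pulley_grip []
wrist pulley_mark []
wrist nest []
wrist wide_key []
wrist short_key []
wrist washer []
wrist driver []
wrist tweezers []
wrist dish []
wrist jar []
```

View pics/scene0.png

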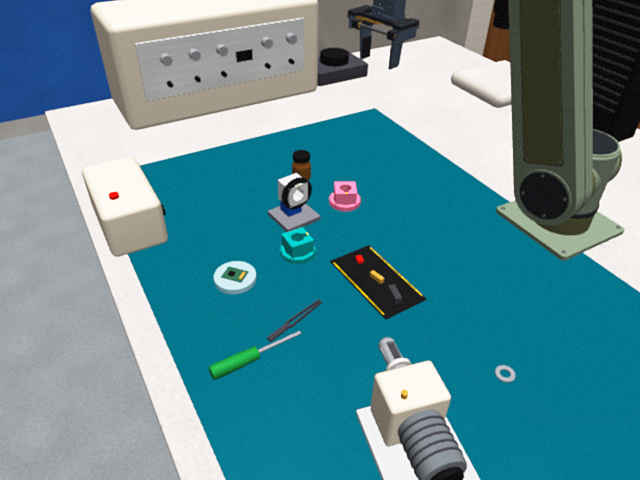

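View pics/top0.png

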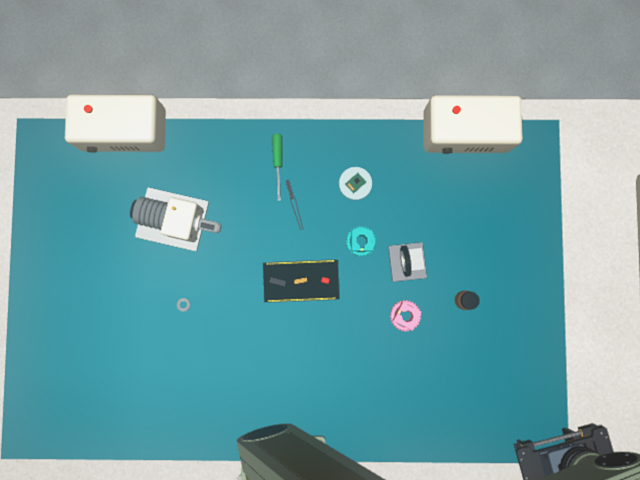

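View pics/wrist0.png

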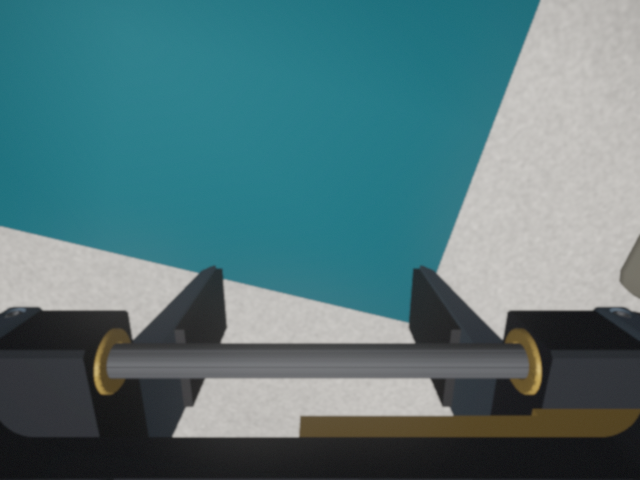

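The scene view shows the key in orange at (376,277) on the mat, between the red short key (360,259) and the dark wide key (395,293). The shaft end is at (390,350), and the white pulley is on its stand at (293,192). In the top view the pulley's rim faces the drive (+y) and its boss faces away, and the shaft points about -y. Next I'll measure coarsely from depth.

```bash
python3 - <<'E'
from h import *
import pickle
fr={}
for n in ['scene','top']:
    f=grab(n); fr[n]=f
    W=cloud(f); c=f['color'].astype(int)
    hsv=cv2.cvtColor(f['color'],cv2.COLOR_BGR2HSV)
    box=lambda x0,x1,y0,y1,z0,z1:(W[...,0]>x0)&(W[...,0]<x1)&(W[...,1]>y0)&(W[...,1]<y1)&(W[...,2]>z0)&(W[...,2]<z1)
    # key
    m=box(465,510,-60,-5,-5,30)&(hsv[...,1]>120)&(hsv[...,0]>8)&(hsv[...,0]<30)
    for nm,mm in [('key',m),('shaft',box(590,640,140,206,60,115)),('pulley',box(490,580,-340,-250,30,130)),('case',box(560,720,200,330,95,125))]:
        P=W[mm]; 
        if len(P)<5: print(n,nm,len(P)); continue
        q=P[:,:2]-P[:,:2].mean(0); u,s,v=np.linalg.svd(q,full_matrices=False)
        print(n,nm,len(P),P.mean(0).round(1),P.min(0).round(1),P.max(0).round(1),'ang',np.degrees(np.arctan2(v[0,1],v[0,0])).round(1), (q@v.T).min(0).round(1),(q@v.T).max(0).round(1))
pickle.dump(fr,open('fr0.pkl','wb'))
for n,(x,y,k) in {'top':(170,180,8),}.items():
    pass
t=fr['top']['color']; 
a=cv2.resize(t[185:255,125:230],None,fx=4,fy=4,interpolation=cv2.INTER_CUBIC); b=cv2.resize(t[225:295,380:440],None,fx=4,fy=4,interpolation=cv2.INTER_CUBIC)
cv2.imwrite('pics/crop1.png',np.hstack([a,b]))
E
```

```text
scene key 123 [483.9 -37.3   9.4] [ 4.653e+02 -5.980e+01 -3.000e-01] [491.5 -20.8  16.3] ang 91.2 [-22.3 -18.6] [16.5  7.4]
scene shaft 463 [617.2 179.9  91.8] [598.3 151.3  77.7] [638.1 205.8 104.2] ang 66.6 [-27.9 -12.2] [30.9 17.1]
scene pulley 938 [ 536.2 -293.5   78.1] [ 492.4 -335.8   30.2] [ 569.8 -276.6  111. ] ang -6.6 [-43.8 -40.2] [32.4 18.9]
scene case 2885 [632.3 251.8 102.5] [579.5 200.6  95. ] [680.4 322.1 114.9] ang -12.1 [-47.7 -51.8] [43.8 72.5]
top key 51 [484.1 -38.3  14.7] [477.5 -53.3  -1.1] [490.  -22.7  21.6] ang 102.9 [-15.9  -5. ] [15.8  5.4]
top shaft 277 [614.8 180.2  95.1] [596.9 150.2  73.1] [638.3 205.9 112.3] ang -106.0 [-28.3 -19. ] [29.2 17.5]
top pulley 546 [ 533.7 -302.1   97.2] [ 497.  -331.5   46. ] [ 568.7 -281.4  117. ] ang -172.5 [-37.  -17.6] [36.2 28. ]
top case 1295 [629.9 249.9 105. ] [579.6 200.6  95. ] [680.2 329.5 122.3] ang -106.7 [-83.9 -46.9] [52.2 47.5]
```

View pics/crop1.png

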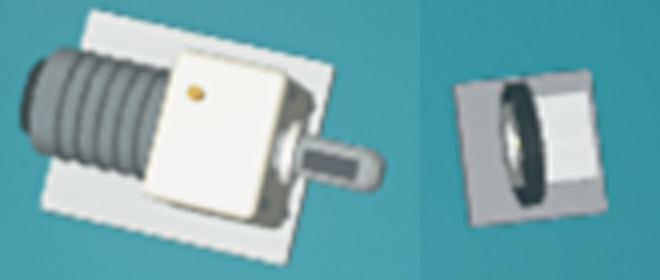

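```bash
cat >> h.py <<'E'
def now():
    s=status.state(); return np.array(s['ee_pos']),R.from_euler('xyz',s['ee_rot'],degrees=True),s
def down(yaw,lean=0): # tool z down, tool x at yaw(deg); lean: extra rotation about tool x (deg)
    return R.from_euler('z',yaw,degrees=True)*R.from_euler('x',180,degrees=True)*R.from_euler('x',lean,degrees=True)
def plan(p,Rt,n,g,start=None):
    p0,R0,_=now() if start is None else (*start,None)
    rv=(R0.inv()*Rt).as_rotvec()/n; rv=np.round(rv,4)
    rows=[];pp=p0.copy();RR=R0
    for i in range(n):
        want=p0+(np.asarray(p,float)-p0)*(i+1)/n
        d=np.round(RR.inv().apply(want-pp),4-4+1)
        rows.append([g]+(d/1000).round(4).tolist()+rv.tolist())
        pp=pp+RR.apply(d); RR=RR*R.from_rotvec(rv)
    print(len(rows),'rows, err',np.round(pp-p,2),'roterr deg',np.degrees((RR.inv()*Rt).as_rotvec()).round(2),'step mm',np.linalg.norm((np.asarray(p)-p0))/n,'deg',np.degrees(np.linalg.norm(rv)).round(2))
    print(json.dumps(rows))
    return pp,RR
E
python3 - <<'E'
from h import *
plan([484,-38,330],down(103),11,0.06)
E
```

```text
11 rows, err [0.02 0.01 0.04] roterr deg [-0.    0.01  0.02] step mm 56.68568074039425 deg 8.03
[[0.06, 0.0417, -0.0378, 0.0068, 0.0, 0.0, -0.1402], [0.06, 0.0466, -0.0316, 0.0068, 0.0, 0.0, -0.1402], [0.06, 0.0505, -0.0248, 0.0068, 0.0, 0.0, -0.1402], [0.06, 0.0535, -0.0175, 0.0068, 0.0, 0.0, -0.1402], [0.06, 0.0554, -0.0098, 0.0068, 0.0, 0.0, -0.1402], [0.06, 0.0562, -0.002, 0.0068, 0.0, 0.0, -0.1402], [0.06, 0.056, 0.0059, 0.0068, 0.0, 0.0, -0.1402], [0.06, 0.0546, 0.0136, 0.0068, 0.0, 0.0, -0.1402], [0.06, 0.0521, 0.0212, 0.0068, 0.0, 0.0, -0.1402], [0.06, 0.0487, 0.0282, 0.0067, 0.0, 0.0, -0.1402], [0.06, 0.0443, 0.0348, 0.0068, 0.0, 0.0, -0.1402]]
```

```bash
python3 -m jog '[[0.06,0.042,-0.038,0.007,0,0,-0.14],[0.06,0.047,-0.032,0.007,0,0,-0.14],[0.06,0.05,-0.025,0.007,0,0,-0.14],[0.06,0.053,-0.018,0.007,0,0,-0.14],[0.06,0.055,-0.01,0.007,0,0,-0.14],[0.06,0.056,-0.002,0.007,0,0,-0.14],[0.06,0.056,0.006,0.007,0,0,-0.14],[0.06,0.055,0.014,0.007,0,0,-0.14],[0.06,0.052,0.021,0.007,0,0,-0.14],[0.06,0.049,0.028,0.007,0,0,-0.14],[0.06,0.044,0.035,0.007,0,0,-0.14],[0.06,0,0,0,0,0,0]]' 20
python3 - <<'E'
from h import *
import pickle
f=grab('wrist','w1'); pickle.dump(f,open('w1.pkl','wb'))
p,r,s=now(); print(p,s['ee_rot'],s['time_s'])
for l in ['key','wide_key','short_key']:
    print(l,[(round(a['p'],2),np.round(a['location'],1).tolist()) for a in vision.find_in('wrist',l)[:3]])
M=np.array(f['pose']); print('cam in tool',r.inv().apply(M[:3,3]-p), np.round(r.inv().as_matrix()@M[:3,:3],3))
E
```

```text
time_s: 4.15
ee_pos: [485.1, -35.1, 327.3]
ee_rot: [180.0, -0.0, 103.2]
force: [-0.4, -0.0, 0.2]
gripper_width: 59.9
[484.11583895 -36.50710065 327.41001109] [-1.79947992e+02  8.57532224e-03  1.03045684e+02] 4.2
key [(0.97, [482.7, -41.0, 12.9])]
wide_key [(0.81, [477.1, 22.6, 23.0])]
short_key [(0.89, [485.3, -99.3, 15.6])]
cam in tool [86.2606552   0.65278694 19.96341354] [[ 0.003 -0.955 -0.296]
 [ 1.     0.002  0.002]
 [-0.001 -0.296  0.955]]
```

View pics/w1.png

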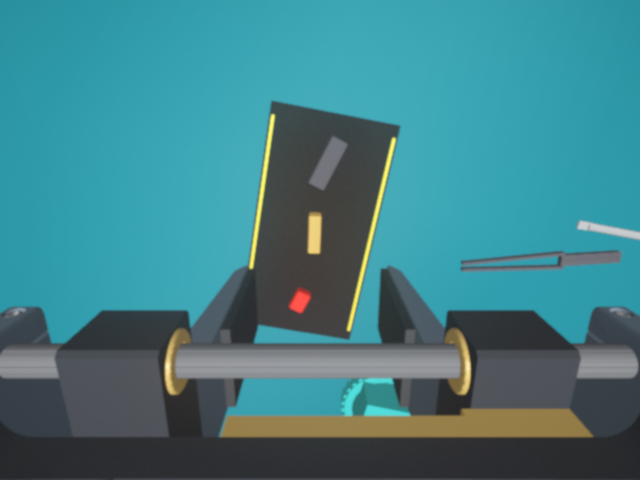

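```bash
cat >> h.py <<'E'
def ray(f,uv,n,c): # intersect pixel rays with plane n.x=c
    uv=np.atleast_2d(uv).astype(float); M=np.array(f['pose'])
    d=np.c_[(uv-[f['cx'],f['cy']])/f['f'],np.ones(len(uv))]@M[:3,:3].T; o=M[:3,3]
    n=np.asarray(n,float); t=(c-o@n)/(d@n); return o+d*t[:,None]
def keyfit(f,roi,z=16):
    hsv=cv2.cvtColor(f['color'],cv2.COLOR_BGR2HSV); m=((hsv[...,0]>12)&(hsv[...,0]<26)&(hsv[...,1]>90)&(hsv[...,2]>90)).astype(np.uint8)
    k=np.zeros_like(m); k[roi[1]:roi[3],roi[0]:roi[2]]=1; m*=k
    v,u=np.nonzero(m); W=ray(f,np.c_[u,v],[0,0,1],z)[:,:2]
    (c,wh,a)=cv2.minAreaRect(W.astype(np.float32)); b=cv2.boxPoints((c,wh,a)); 
    e=[b[1]-b[0],b[2]-b[1]]; L=max(e,key=np.linalg.norm)
    return c,wh,np.degrees(np.arctan2(L[1],L[0])),m,W.mean(0)
E
python3 - <<'E'
from h import *
import pickle
f=pickle.load(open('w1.pkl','rb'))
c,wh,a,m,mean=keyfit(f,(290,195,345,270)); print(c,wh,a,m.sum(),mean)
W=cloud(f); print(np.nanmedian(W[m>0],0), W[200:210,260:262,2].mean(), np.nanmedian(W[200:260,270:300,2]),np.nanmedian(W[40:80,100:200,2]))
x,y,w,h=290,195,55,75
cv2.imwrite('pics/w1c.png',cv2.resize(f['color'][185:280,270:360],None,fx=6,fy=6,interpolation=cv2.INTER_CUBIC))
E
```

```text
(482.6979064941406, -37.39200210571289) (11.23725700378418, 34.917659759521484) -77.250305 605 [482.70827271 -37.27180731]
[482.68076318 -38.0038748   15.64089615] nan 4.044870014839034 0.803626509765536
```

View pics/w1c.png

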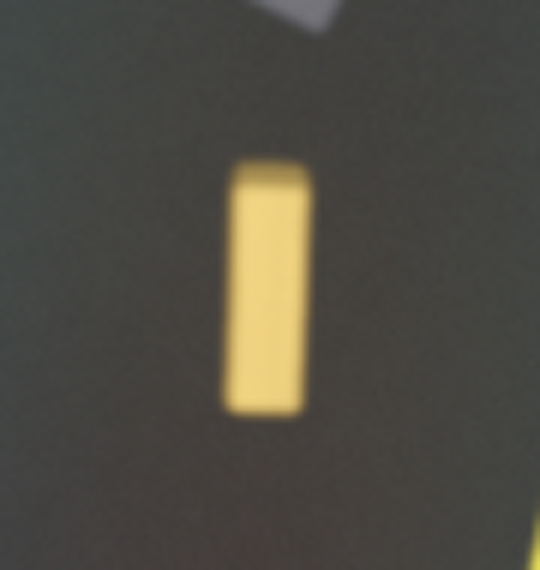

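The key fits at (482.7,-38.0) with yaw 102.75°, top at about 16 mm and mat at 4 mm, all consistent with the given sizes. I'll grasp it with the tips about 6 mm above its underside.

```bash
python3 - <<'E'
from h import *
plan([482.7,-38,201.2],down(102.75),4,0.04)
E
```

```text
4 rows, err [ 0.01 -0.04 -0.05] roterr deg [-0. -0.  0.] step mm 31.664095427487673 deg 0.01
[[0.04, 0.0002, -0.0, 0.0317, -0.0001, 0.0001, 0.0002], [0.04, 0.0001, -0.0001, 0.0316, -0.0001, 0.0001, 0.0002], [0.04, 0.0002, -0.0, 0.0317, -0.0001, 0.0001, 0.0002], [0.04, 0.0001, -0.0001, 0.0317, -0.0001, 0.0001, 0.0002]]
```

```bash
python3 -m jog '[[0.04,0.0006,-0.0002,0.04,0,0,0],[0.04,0,0,0.04,0,0,0],[0.04,0,0,0.036,0,0,0],[0.04,0,0,0.009,0,0,0],[0.04,0,0,0,0,0,0],[0.04,0,0,0,0,0,0]]' 20
python3 - <<'E'
from h import *
p,r,s=now(); print(p,s['ee_rot'])
E
```

```text
time_s: 5.1
ee_pos: [483.9, -37.6, 204.1]
ee_rot: [179.8, 0.1, 102.8]
force: [0.5, 0.9, 0.3]
gripper_width: 40.1
[483.89274302 -37.6075258  204.14636664] [1.79835551e+02 6.21061398e-02 1.02847390e+02]
```

```bash
python3 -m jog '[[0.04,0,0,0.001,0,0,0],[0.04,0,0,0,0,0,0]]' 20
python3 - <<'E'
from h import *
p,r,s=now(); print(p,s['ee_rot'])
p,r,s=now(); print(p,s['ee_rot'])
f=grab('wrist','w2')
p,r,s=now(); print(p,s['ee_rot'])
E
```

```text
time_s: 5.35
ee_pos: [483.5, -37.1, 202.3]
ee_rot: [179.9, 0.0, 102.9]
force: [-0.9, 0.3, 0.8]
gripper_width: 40.1
[483.45756879 -37.13766863 202.34057797] [1.79932940e+02 2.95536155e-02 1.02901104e+02]
[483.45756879 -37.13766863 202.34057797] [1.79932940e+02 2.95536155e-02 1.02901104e+02]
[483.42490541 -37.11083019 202.20876822] [1.79948498e+02 2.39920143e-02 1.02899090e+02]
```

View pics/w2.png

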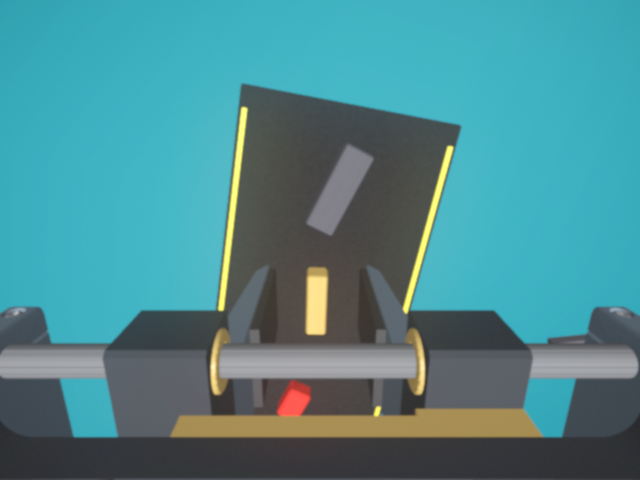

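Key at (317,300), centred between the fingers. I'll lower 1 mm and close.

```bash
python3 -m jog '[[0.04,0,0,0.001,0,0,0],[0.0,0,0,0,0,0,0],[0.0,0,0,0,0,0,0],[0,0,0,0,0,0,0],[0,0,0,0,0,0,0]]' 15
python3 -m jog '[[0,0,0,-0.01,0,0,0],[0,0,0,-0.04,0,0,0],[0,0,0,-0.05,0,0,0],[0,0,0,0,0,0,0]]' 15
python3 - <<'E'
from h import *
f=grab('wrist','w3')
p,r,s=now(); print(p,s['ee_rot'])
E
```

```text
time_s: 6.02
ee_pos: [483.3, -37.2, 200.7]
ee_rot: [-180.0, 0.0, 102.9]
force: [1.0, -0.2, -0.3]
gripper_width: 9.8
time_s: 6.52
ee_pos: [484.5, -37.3, 305.0]
ee_rot: [179.5, 0.2, 102.9]
force: [0.4, 0.2, -0.3]
gripper_width: 10.2
[483.59700467 -37.20033455 302.84657542] [1.79739865e+02 9.39408259e-02 1.02890370e+02]
```

View pics/w3.png

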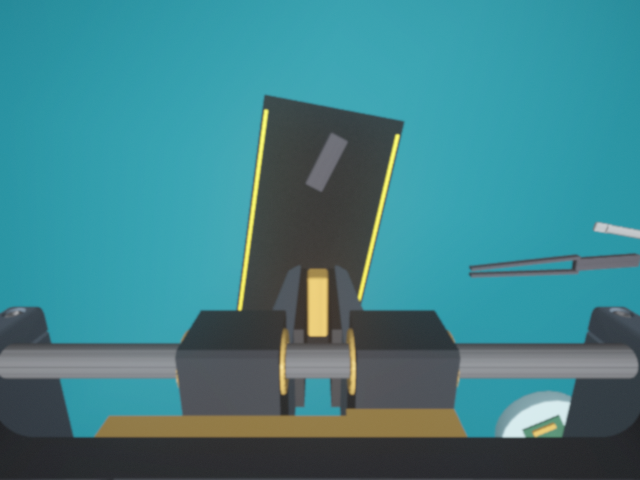

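```bash
python3 - <<'E'
from h import *
plan([616,182,350],down(75),6,0.0)
E
```

```text
6 rows, err [ 0.03 -0.    0.01] roterr deg [ 0.   -0.01  0.01] step mm 43.39827994857191 deg 4.65
[[0.0, 0.0307, 0.0297, -0.0078, 0.0008, 0.0001, 0.0811], [0.0, 0.033, 0.0271, -0.0078, 0.0008, 0.0001, 0.0811], [0.0, 0.035, 0.0244, -0.0078, 0.0008, 0.0001, 0.0811], [0.0, 0.037, 0.0214, -0.0078, 0.0008, 0.0001, 0.0811], [0.0, 0.0385, 0.0183, -0.0078, 0.0008, 0.0001, 0.0811], [0.0, 0.0399, 0.0152, -0.0079, 0.0008, 0.0001, 0.0811]]
```

```bash
python3 -m jog '[[0,0.031,0.03,-0.008,0,0,0.081],[0,0.033,0.027,-0.008,0,0,0.081],[0,0.035,0.024,-0.008,0,0,0.081],[0,0.037,0.021,-0.008,0,0,0.081],[0,0.039,0.018,-0.008,0,0,0.081],[0,0.04,0.015,-0.008,0,0,0.081],[0,0,0,0,0,0,0],[0,0,0,0,0,0,0],[0,0,0,0,0,0,0]]' 15
python3 - <<'E'
from h import *
import pickle
f=grab('wrist','w4'); pickle.dump(f,open('w4.pkl','wb'))
p,r,s=now(); print(p,s['ee_rot'],s['time_s']); pickle.dump((p,r.as_matrix()),open('w4p.pkl','wb'))
for l in ['shaft','slot','spacer','key','drive']:
    print(l,[(round(a['p'],2),np.round(a['location'],1).tolist()) for a in vision.find_in('wrist',l)[:3]])
E
```

```text
time_s: 7.7
ee_pos: [614.2, 182.0, 348.0]
ee_rot: [-179.9, 0.1, 75.0]
force: [0.4, 0.1, -0.6]
gripper_width: 9.8
[614.2490998  181.99913998 348.28607389] [-1.79935272e+02  5.59610554e-02  7.49911155e+01] 7.75
shaft [(0.85, [615.3, 197.5, 93.2])]
slot [(0.89, [615.4, 197.3, 93.7]), (0.5, [628.5, 273.3, 101.8])]
spacer [(0.78, [616.2, 202.6, 102.5])]
key [(0.71, [612.8, 179.1, 163.6])]
drive [(0.82, [627.7, 273.0, 103.0])]
```

View pics/w4.png

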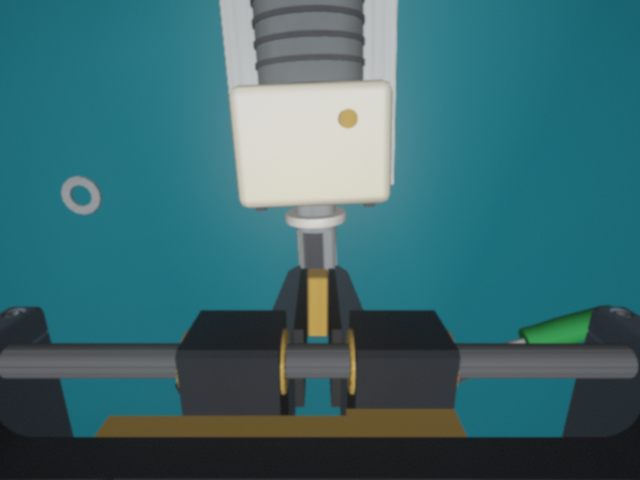

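```bash
python3 -m jog '[[0,-0.02,0,-0.01,0,0,0],[0,-0.025,0,0,0,0,0],[0,0,0,0,0,0,0],[0,0,0,0,0,0,0],[0,0,0,0,0,0,0]]' 15
python3 - <<'E'
from h import *
import pickle
f=grab('wrist','w5'); 
p,r,s=now(); print(p,s['ee_rot'],s['time_s']); pickle.dump((f,p,r.as_matrix()),open('w5.pkl','wb'))
cv2.imwrite('pics/w5c.png',cv2.resize(f['color'][110:350,220:420],None,fx=2.5,fy=2.5,interpolation=cv2.INTER_CUBIC))
E
```

```text
time_s: 8.62
ee_pos: [603.2, 139.7, 358.6]
ee_rot: [-180.0, -0.0, 75.1]
force: [-0.2, 0.2, -0.3]
gripper_width: 9.9
[603.18158974 139.8664477  358.58048281] [-1.79992965e+02 -1.57528249e-03  7.50672143e+01] 8.675
```

View pics/w5c.png

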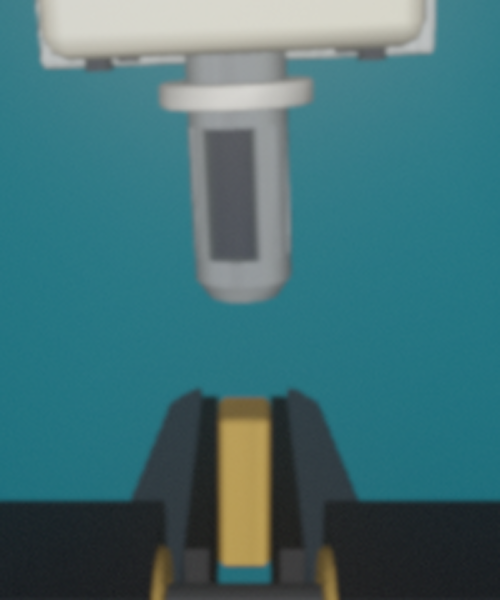

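```bash
cat > fit.py <<'E'
from h import *
from scipy.optimize import least_squares
def toolcloud(f,p,r):
    W=cloud(f); return (W-p)@r.as_matrix()
def shaftfit(T,m):
    P=T[m]; P=P[np.isfinite(P).all(1)]
    # axis: passes (0,y0,z0), dir (cos a, sin a, b)
    def res(q):
        d=np.array([np.cos(q[2]),np.sin(q[2]),q[3]]); d/=np.linalg.norm(d)
        v=P-np.array([0,q[0],q[1]]); return np.linalg.norm(np.cross(v,d),axis=1)-13
    q=least_squares(res,[np.median(P[:,1]),np.percentile(P[:,2],5)+13,0,0],loss='soft_l1',f_scale=0.5)
    return q.x,np.median(np.abs(q.fun)),len(P)
E
python3 - <<'E'
from fit import *
import pickle
f,p,Rm=pickle.load(open('w5.pkl','rb')); r=R.from_matrix(Rm)
T=toolcloud(f,p,r)
print(T[188,297:340].round(1)[:,1:].tolist())
g=cv2.cvtColor(f['color'],cv2.COLOR_BGR2HSV)
print(f['color'][188,295:342].tolist())
print(T[150:232,312,:].round(1)[::3].tolist())
E
```

```text
[[-13.9, 268.0], [-13.3, 268.3], [-12.6, 268.1], [-11.9, 266.6], [-11.2, 264.7], [-10.5, 264.3], [-9.8, 263.7], [-9.2, 264.2], [-8.7, 267.5], [-8.0, 267.3], [-7.4, 268.6], [-6.7, 266.0], [-6.1, 267.3], [-5.4, 266.4], [-4.8, 266.7], [-4.1, 266.6], [-3.5, 267.0], [-2.8, 265.1], [-2.1, 265.2], [-1.5, 264.8], [-0.8, 264.8], [-0.2, 265.2], [0.4, 265.0], [1.1, 266.2], [1.7, 260.1], [2.3, 261.7], [2.9, 259.6], [3.6, 262.0], [4.2, 261.3], [4.9, 262.4], [5.5, 262.5], [6.2, 263.2], [6.9, 264.6], [7.5, 264.4], [8.2, 264.6], [8.9, 265.8], [9.5, 266.6], [10.3, 268.2], [11.1, 271.9], [16.0, 359.1], [16.8, 356.9], [17.8, 359.5], [18.6, 357.7]]
[[135, 123, 62], [136, 127, 92], [135, 132, 118], [138, 136, 130], [138, 137, 132], [140, 139, 134], [138, 137, 132], [125, 124, 119], [108, 106, 102], [97, 96, 90], [93, 90, 84], [93, 87, 84], [92, 85, 83], [92, 86, 82], [92, 86, 82], [91, 85, 81], [93, 87, 84], [93, 87, 84], [93, 86, 83], [94, 87, 84], [94, 88, 84], [93, 86, 83], [92, 86, 82], [92, 86, 82], [92, 86, 83], [94, 90, 86], [103, 100, 96], [123, 121, 116], [141, 139, 135], [152, 150, 146], [155, 
[... 166 characters left out ...]
34, 129, 109], [136, 126, 81], [135, 124, 57], [135, 123, 51], [134, 123, 50], [135, 124, 51], [134, 123, 50]]
[[66.9, -3.8, 254.0], [65.2, -3.8, 253.9], [62.8, -3.9, 260.4], [61.1, -3.9, 259.9], [58.5, -4.0, 267.0], [56.7, -4.0, 266.1], [54.7, -4.1, 267.0], [52.7, -4.1, 267.2], [51.0, -4.1, 265.7], [48.8, -4.1, 267.7], [47.1, -4.1, 265.9], [45.0, -4.1, 267.1], [43.1, -4.1, 266.6], [41.1, -4.1, 266.9], [39.4, -4.1, 265.8], [37.1, -4.1, 267.1], [35.1, -4.1, 267.3], [33.0, -4.2, 268.0], [31.0, -4.2, 267.7], [29.3, -4.1, 266.2], [27.1, -4.2, 267.2], [25.5, -4.1, 265.2], [24.8, -4.1, 259.8], [22.5, -4.1, 261.1], [20.3, -4.1, 261.7], [18.5, -4.1, 260.8], [15.6, -4.2, 263.7], [-13.8, -5.6, 357.5]]
```

```bash
cat >> fit.py <<'E'
def slotfit(f,p,r,roi,key_roi=None,verbose=True,floor=True):
    T=toolcloud(f,p,r); x0,y0,x1,y1=roi
    g=cv2.cvtColor(f['color'],cv2.COLOR_BGR2GRAY).astype(int); c=f['color'].astype(int)
    k=np.zeros(g.shape,bool); k[y0:y1,x0:x1]=True
    grey=k&(c.max(2)-c.min(2)<25)
    dark=k&(g<105)&(c.max(2)-c.min(2)<25)
    n,lab,st,ce=cv2.connectedComponentsWithStats(dark.astype(np.uint8)); i=1+np.argmax(st[1:,4]); dark=lab==i
    near=cv2.dilate(dark.astype(np.uint8),np.ones((5,5)))>0
    q,e,N=shaftfit(T,grey&~near)
    fl=cv2.erode(dark.astype(np.uint8),np.ones((3,3)))>0
    P=T[fl]; P=P[np.isfinite(P).all(1)]
    d=np.array([np.cos(q[2]),np.sin(q[2]),q[3]]); d/=np.linalg.norm(d)
    # plane fit z = A + B*x + C*ylat
    A=np.c_[np.ones(len(P)),P[:,:2]]; co,*_=np.linalg.lstsq(A,P[:,2],rcond=None)
    C=co[2]
    out=dict(q=q,resid=e,N=N,plane=co,nd=len(P),lean_plane=np.degrees(np.arctan(C)),dark=dark)
    if verbose: print('axis y0 %.2f z0 %.2f yaw %.2fdeg pitch %.2fdeg res %.2f N %d'%(q[0],q[1],np.degrees(q[2]),np.degrees(q[3]),e,N),'plane',co.round(3),len(P),'lean',out['lean_plane'].round(1))
    return out,T
E
python3 - <<'E'
from fit import *
import pickle
f,p,Rm=pickle.load(open('w5.pkl','rb')); r=R.from_matrix(Rm)
o,T=slotfit(f,p,r,(292,155,342,222))
q=o['q']
# dark region corners in image
cnt,_=cv2.findContours(o['dark'].astype(np.uint8),0,1); rc=cv2.minAreaRect(max(cnt,key=len)); print('dark rect',rc, cv2.boxPoints(rc).tolist())
# camera in tool frame
M=np.array(f['pose']); cp=r.inv().apply(M[:3,3]-p); cR=r.inv().as_matrix()@M[:3,:3]; print('cam',cp)
# predict slot outline for lean phi
d=np.array([np.cos(q[2]),np.sin(q[2]),q[3]]); 
lat=np.array([-np.sin(q[2]),np.cos(q[2]),0]); up=np.array([0,0,-1])
# floor midline distance from axis along image
dk=T[o['dark']]; print('dark x range',np.nanpercentile(dk[:,0],[1,50,99]),'y',np.nanpercentile(dk[:,1],[1,50,99]))
g=cv2.cvtColor(f['color'],cv2.COLOR_BGR2GRAY)
for phi in np.radians([-6,-8,-10,-12,-14]):
    def pt(y,h): 
        return np.array([0,q[0],q[1]])+ (y*np.cos(phi)+h*np.sin(phi))*lat + (-y*np.sin(phi)+h*np.cos(phi))*up
    x=40.
    res=[]
    for (y,h) in [(-5.6,11.7),(5.6,11.7),(-5.6,7),(5.6,7)]:
        P=pt(y,h)+d*x; c=(P-cp)@cR; res.append((c[:2]/c[2]*f['f']+[f['cx'],f['cy']]).round(1).tolist())
    sil=[]
    print(np.degrees(phi),res)
E
```

```text
axis y0 0.05 z0 273.60 yaw -2.21deg pitch -0.12deg res 0.28 N 1311 plane [ 2.66125e+02 -8.00000e-03 -1.59000e-01] 787 lean -9.0
dark rect ((312.1484680175781, 187.7659912109375), (51.21984100341797, 18.208471298217773), 87.39744567871094) [[301.8907470703125, 162.59588623046875], [320.0804443359375, 161.76907348632812], [322.40618896484375, 212.93609619140625], [304.21649169921875, 213.76290893554688]]
cam [84.66154635 -0.56555174 19.80830069]
dark x range [25.52671587 42.15647865 58.04927377] y [-9.77518553 -4.06512823  1.78247468]
-6.000000000000001 [[305.4, 192.4], [322.8, 192.1], [306.4, 191.1], [323.4, 190.7]]
-8.0 [[304.8, 192.4], [322.1, 192.1], [306.1, 191.0], [323.0, 190.8]]
-10.0 [[304.3, 192.3], [321.4, 192.2], [305.7, 191.0], [322.6, 190.9]]
-12.000000000000002 [[303.7, 192.3], [320.8, 192.3], [305.4, 190.9], [322.2, 190.9]]
-14.0 [[303.2, 192.2], [320.1, 192.3], [305.2, 190.9], [321.8, 191.0]]
```

```bash
cat >> fit.py <<'E'
def cam_tool(f,p,r):
    M=np.array(f['pose']); return r.inv().apply(M[:3,3]-p), r.inv().as_matrix()@M[:3,:3]
def ptool(f,cam,P):
    c=(np.asarray(P)-cam[0])@cam[1]; return c[...,:2]/c[...,2:]*f['f']+[f['cx'],f['cy']]
def frame(q,phi):
    d=np.array([np.cos(q[2]),np.sin(q[2]),q[3]]); d/=np.linalg.norm(d)
    lat=np.array([-np.sin(q[2]),np.cos(q[2]),0]); up=np.cross(lat,d); up*=-np.sign(up[2])
    return d, lat*np.cos(phi)-up*np.sin(phi), lat*np.sin(phi)+up*np.cos(phi)
E
python3 - <<'E'
from fit import *
import pickle
f,p,Rm=pickle.load(open('w5.pkl','rb')); r=R.from_matrix(Rm)
o,T=slotfit(f,p,r,(292,155,342,222)); q=o['q']; cam=cam_tool(f,p,r)
img=cv2.resize(f['color'][110:350,220:420],None,fx=4,fy=4,interpolation=cv2.INTER_CUBIC)[:560]
def draw(P,col):
    uv=(ptool(f,cam,np.array(P))-[220,110]+0.5)*4-0.5
    cv2.polylines(img,[np.round(uv*8).astype(np.int32)],True,col,1,cv2.LINE_AA,3)
o0=np.array([0,q[0],q[1]])
for phi,col in [(-9,(0,0,255)),(-12,(0,255,0))]:
    d,l,u=frame(q,np.radians(phi))
    for h in (11.7,7):
        draw([o0+d*x+l*y+u*h for x,y in [(25.5,-5.6),(59.7,-5.6),(59.7,5.6),(25.5,5.6)]],col)
d,l,u=frame(q,0)
draw([o0+d*x+l*y+u*2 for x,y in [(15,-13),(75,-13),(75,13),(15,13)]],(255,0,255))
cv2.imwrite('pics/w5o.png',img)
E
```

```text
axis y0 0.05 z0 273.60 yaw -2.21deg pitch -0.12deg res 0.28 N 1311 plane [ 2.66125e+02 -8.00000e-03 -1.59000e-01] 787 lean -9.0
```

View pics/w5o.png

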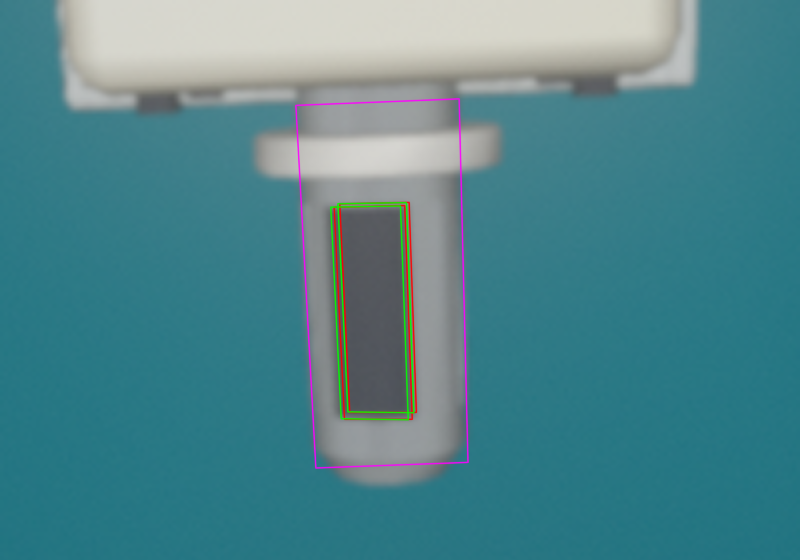

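```bash
python3 - <<'E'
from fit import *
import pickle
f,p,Rm=pickle.load(open('w5.pkl','rb')); r=R.from_matrix(Rm); cam=cam_tool(f,p,r)
T=toolcloud(f,p,r)
print(T[268:338:4,316].round(1).tolist())
img=cv2.resize(f['color'][250:350,270:370],None,fx=6,fy=6,interpolation=cv2.INTER_CUBIC)
def draw(P,col):
    uv=(ptool(f,cam,np.array(P))-[270,250]+0.5)*6-0.5
    cv2.polylines(img,[np.round(uv*8).astype(np.int32)],True,col,1,cv2.LINE_AA,3)
for x0,col in [(0,(0,0,255)),(-1,(0,255,0))]:
    draw([[x0+sx*14.8,sy*3.8,184.7] for sx,sy in [(1,1),(1,-1),(-1,-1),(-1,1)]],col)
    draw([[x0+sx*16,sy*5,185.9] for sx,sy in [(1,1),(1,-1),(-1,-1),(-1,1)]],col)
    draw([[x0+16,-3.8,185.9],[x0+16,3.8,185.9],[x0+16,3.8,195.5],[x0+16,-3.8,195.5]],col)
cv2.imwrite('pics/w5k.png',img)
E
```

```text
[[-50.9, -1.9, 358.9], [14.2, -1.3, 190.9], [14.1, -1.2, 186.3], [12.9, -1.2, 184.3], [11.0, -1.2, 184.0], [8.3, -1.2, 185.4], [6.7, -1.2, 184.4], [3.7, -1.2, 186.3], [2.2, -1.2, 185.1], [0.9, -1.2, 183.5], [-1.5, -1.2, 184.0], [-4.1, -1.2, 184.9], [-6.1, -1.2, 184.6], [-8.0, -1.2, 184.2], [-10.8, -1.3, 185.3], [-13.5, -1.3, 186.2], [-14.7, -1.3, 184.3], [-124.2, -2.0, 358.3]]
```

View pics/w5k.png

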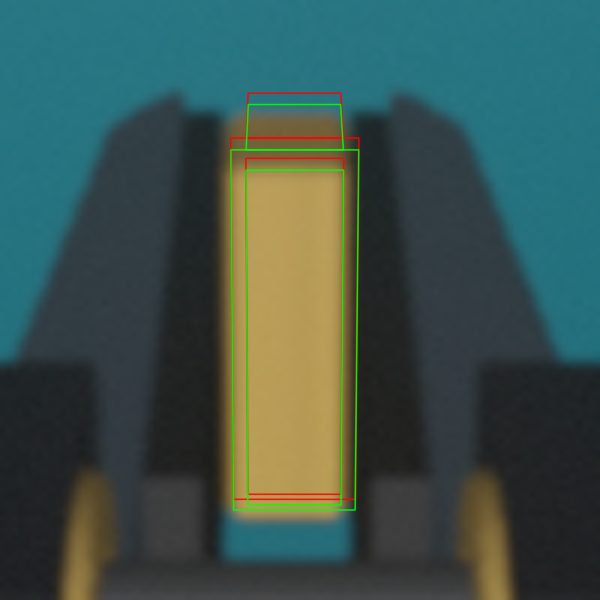

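```bash
python3 - <<'E'
from fit import *
import pickle
f,p,Rm=pickle.load(open('w5.pkl','rb')); r=R.from_matrix(Rm); cam=cam_tool(f,p,r)
q=np.array([0.05,273.6,np.radians(-2.15),0])
# spacer front edge, plane tool z = q1-20, pixel (w5o 378,178)
uv=np.array([378/4+220-.5,178/4+110-.5])
dd=cam[1]@np.r_[(uv-[f['cx'],f['cy']])/f['f'],1]; t=(273.5-20-cam[0][2])/dd[2]; print('spacer front tool x',cam[0]+dd*t,'shaft x', 42.6+35.1-(cam[0]+dd*t)[0])
phi=np.radians(-11); d,l,u=frame(q,phi)
axis=np.array([0,q[0]+0.6,q[1]])+d*42.6
S=p+r.apply(axis+7*u); uw=r.apply(u)
yaw=75.07+2.15
Rt=down(yaw,-11)
print('u',uw,-Rt.apply([0,0,1]),'S',S,'shaft dir',-r.apply(d))
K=np.array([-1.6,0,196.7])
t0=S-Rt.apply(K); print('seat TCP',t0,Rt.as_euler('xyz',degrees=True))
pickle.dump((S,uw,Rt.as_matrix(),t0),open('seat.pkl','wb'))
plan(t0+uw*25,Rt,4,0.0)
E
```

```text
spacer front tool x [ 64.6351511   -2.63060375 253.5       ] shaft x 13.064848895111638
u [-0.18597045  0.0421604   0.98165039] [-0.18608201  0.04220849  0.98162718] S [611.90280748 181.55419634  91.85332456] shaft dir [-2.21255508e-01 -9.75215873e-01 -3.20810783e-05]
seat TCP [575.65440837 191.4169697  284.93939155] [ 1.69000000e+02 -1.27222187e-14  7.72200000e+01]
4 rows, err [-0.02 -0.03 -0.01] roterr deg [-0.   -0.    0.01] step mm 19.706207312342645 deg 2.8
[[0.0, 0.0106, -0.0112, 0.0123, -0.048, 0.0009, -0.0094], [0.0, 0.0108, -0.0116, 0.0117, -0.048, 0.0009, -0.0094], [0.0, 0.0108, -0.0121, 0.0112, -0.048, 0.0009, -0.0094], [0.0, 0.0109, -0.0125, 0.0106, -0.048, 0.0009, -0.0094]]
```

```bash
python3 -m jog '[[0,0.011,-0.011,0.012,-0.048,0.001,-0.0094],[0,0.011,-0.012,0.012,-0.048,0.001,-0.0094],[0,0.011,-0.012,0.011,-0.048,0.001,-0.0094],[0,0.011,-0.012,0.011,-0.048,0.001,-0.0094],[0,0,0,0,0,0,0],[0,0,0,0,0,0,0],[0,0,0,0,0,0,0]]' 15
python3 - <<'E'
from fit import *
import pickle
f=grab('wrist','w6'); g=grab('scene','s6')
p,r,s=now(); print(p,s['ee_rot'],s['time_s'],s['force']); pickle.dump((f,p,r.as_matrix()),open('w6.pkl','wb'))
S,uw,Rt,t0=pickle.load(open('seat.pkl','rb')); Rt=R.from_matrix(Rt)
print('to seat in tool',r.inv().apply(t0-p),'rot',np.degrees((r.inv()*Rt).as_rotvec()))
a=cv2.resize(f['color'][110:350,220:420],None,fx=2.2,fy=2.2,interpolation=cv2.INTER_CUBIC); b=cv2.resize(g['color'][300:420,340:450],None,fx=4,fy=4,interpolation=cv2.INTER_CUBIC)
h=min(a.shape[0],b.shape[0]); cv2.imwrite('pics/ws6.png',np.hstack([a[:h],b[:h,:]])[:,:800])
E
```

```text
time_s: 9.55
ee_pos: [572.2, 192.6, 310.1]
ee_rot: [168.9, -0.0, 77.2]
force: [-0.1, -1.0, 0.5]
gripper_width: 9.5
[572.0674563  192.51138085 309.93902723] [ 1.68959732e+02 -4.40504812e-02  7.71627125e+01] 9.65 [ 0.40839299  0.24345193 -0.85667961]
to seat in tool [-0.28931658 -1.11612982 25.25304527] rot [ 0.04029033 -0.03228746 -0.06465152]
```

View pics/ws6.png

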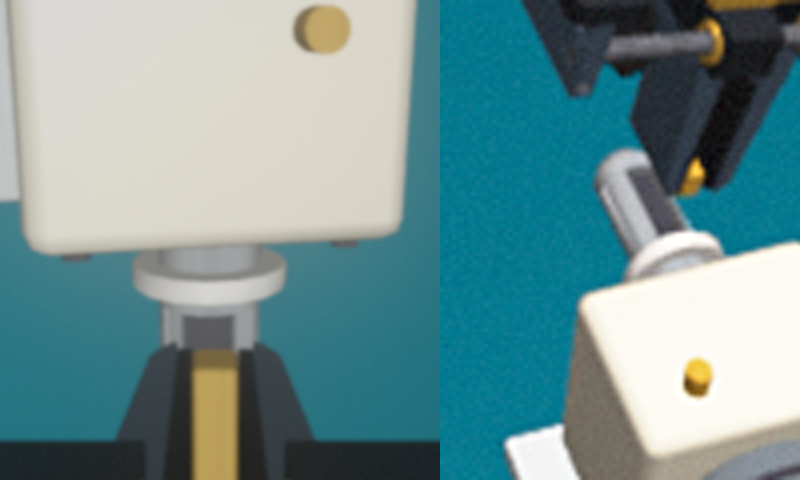

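```bash
python3 -m jog '[[0,-0.0003,-0.0012,0.009,0,0,0],[0,0,0,0.009,0,0,0],[0,0,0,0,0,0,0],[0,0,0,0,0,0,0],[0,0,0,0,0,0,0]]' 15
python3 - <<'E'
from fit import *
import pickle
f=grab('wrist','w7'); g=grab('scene','s7')
p,r,s=now(); print(p,s['ee_rot'],s['time_s'],s['force']); pickle.dump((f,p,r.as_matrix()),open('w7.pkl','wb'))
S,uw,Rt,t0=pickle.load(open('seat.pkl','rb')); Rt=R.from_matrix(Rt)
print('to seat in tool',r.inv().apply(t0-p),'rot',np.degrees((r.inv()*Rt).as_rotvec()))
a=cv2.resize(f['color'][210:310,260:370],None,fx=4,fy=4,interpolation=cv2.INTER_CUBIC); b=cv2.resize(g['color'][320:400,365:435],None,fx=5,fy=5,interpolation=cv2.INTER_CUBIC)
cv2.imwrite('pics/ws7.png',np.hstack([a,b]))
E
```

```text
time_s: 10.28
ee_pos: [573.8, 192.2, 291.8]
ee_rot: [169.0, -0.0, 77.2]
force: [-0.3, -0.4, -0.1]
gripper_width: 9.9
[573.81234532 192.17961231 291.86817559] [ 1.68964816e+02 -3.51457995e-02  7.72103255e+01] 10.375 [-0.81800155 -0.30003396 -1.15519831]
to seat in tool [-0.34018843  0.60264068  7.17662626] rot [ 0.03518731 -0.03264911 -0.01621294]
```

View pics/ws7.png

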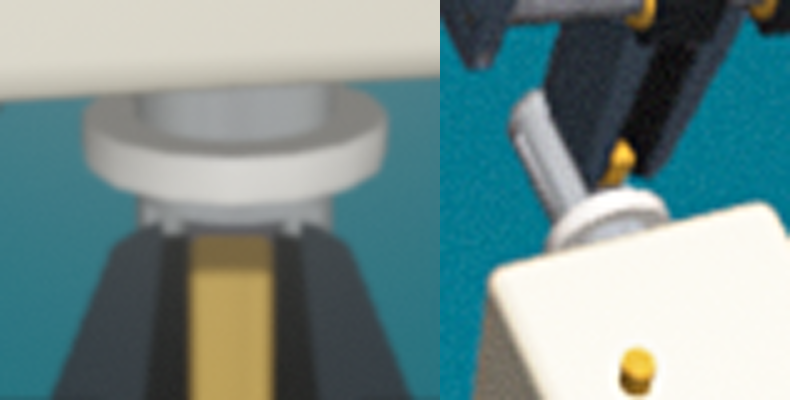

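```bash
python3 -m jog '[[0,-0.0003,0.0005,0.0015,0,0,0],[0,0,0,0,0,0,0],[0,0,0,0,0,0,0]]' 15
python3 - <<'E'
from fit import *
import pickle
p,r,s=now(); print(p,s['ee_rot'],s['time_s'],s['force'])
S,uw,Rt,t0=pickle.load(open('seat.pkl','rb')); Rt=R.from_matrix(Rt)
print('to seat in tool',r.inv().apply(t0-p),'rot',np.degrees((r.inv()*Rt).as_rotvec()))
E
python3 -m jog '[[0,0,0,0.0015,0,0,0],[0,0,0,0.001,0,0,0],[0,0,0,0,0,0,0]]' 15
python3 - <<'E'
from fit import *
import pickle
p,r,s=now(); print(p,s['ee_rot'],s['time_s'],'Ftool',r.inv().apply(s['force']),s['torque'])
S,uw,Rt,t0=pickle.load(open('seat.pkl','rb')); Rt=R.from_matrix(Rt)
print('to seat in tool',r.inv().apply(t0-p),'rot',np.degrees((r.inv()*Rt).as_rotvec()))
E
```

```text
time_s: 10.75
ee_pos: [574.5, 191.7, 290.2]
ee_rot: [169.0, -0.0, 77.2]
force: [0.5, -0.3, -0.6]
gripper_width: 10.0
[574.45800819 191.67771315 290.18764612] [ 1.68996434e+02 -1.72940991e-02  7.72077433e+01] 10.75 [ 0.45335264 -0.28156662 -0.60198389]
to seat in tool [0.00904725 0.20019131 5.38547846] rot [ 0.00356808 -0.01463719 -0.01533187]
time_s: 11.12
ee_pos: [574.9, 191.5, 287.6]
ee_rot: [169.0, -0.0, 77.2]
force: [1.0, -0.5, -0.5]
gripper_width: 9.9
[574.89894379 191.5432609  287.5644104 ] [ 1.69012314e+02 -7.04458222e-03  7.72067803e+01] 11.125 Ftool [-0.27189167  0.9719923   0.65619622] [ 0.005114    0.00671413 -0.00238382]
to seat in tool [0.04380602 0.25033334 2.72264843] rot [-0.01231348 -0.00439425 -0.01432054]
```

```bash
python3 -m jog '[[0,0,0,0.001,0,0,0],[0,0,0,0.001,0,0,0],[0,0,0,0,0,0,0]]' 15
python3 - <<'E'
from fit import *
import pickle
p,r,s=now(); print(s['time_s'],'Ftool',r.inv().apply(s['force']),s['torque'])
S,uw,Rt,t0=pickle.load(open('seat.pkl','rb')); Rt=R.from_matrix(Rt)
print('to seat in tool',r.inv().apply(t0-p),'rot',np.degrees((r.inv()*Rt).as_rotvec()))
E
python3 -m jog '[[0,0,0,0.0007,0,0,0],[0,0,0,0,0,0,0]]' 15
python3 - <<'E'
from fit import *
import pickle
p,r,s=now(); print(s['time_s'],'Ftool',r.inv().apply(s['force']),s['torque'])
S,uw,Rt,t0=pickle.load(open('seat.pkl','rb')); Rt=R.from_matrix(Rt)
print('to seat in tool',r.inv().apply(t0-p),'rot',np.degrees((r.inv()*Rt).as_rotvec()))
E
```

```text
time_s: 11.5
ee_pos: [575.3, 191.5, 285.7]
ee_rot: [169.0, -0.0, 77.2]
force: [-0.2, -0.4, -1.4]
gripper_width: 9.4
11.5 Ftool [-0.41119136 -0.4123723   1.30481501] [0.01466207 0.00103011 0.0584929 ]
to seat in tool [0.0381365  0.24649304 0.77563011] rot [-0.00809505 -0.00582736 -0.0133538 ]
time_s: 11.75
ee_pos: [575.4, 191.5, 285.1]
ee_rot: [169.0, -0.0, 77.2]
force: [-0.5, -0.2, -0.6]
gripper_width: 10.1
11.75 Ftool [-0.28849184 -0.57264233  0.44988624] [-0.02481357  0.0573277  -0.01604817]
to seat in tool [0.01342377 0.22016956 0.15636967] rot [ 0.00039872 -0.01294856 -0.01558981]
```

```bash
python3 -m jog '[[0,0,0,0.0006,0,0,0],[0,0,0,0,0,0,0],[0,0,0,0,0,0,0]]' 15
python3 - <<'E'
from fit import *
import pickle
f=grab('wrist','w8'); g=grab('scene','s8')
p,r,s=now(); print(s['time_s'],'Ftool',r.inv().apply(s['force']),s['torque'])
S,uw,Rt,t0=pickle.load(open('seat.pkl','rb')); Rt=R.from_matrix(Rt)
print('to seat in tool',r.inv().apply(t0-p),'rot',np.degrees((r.inv()*Rt).as_rotvec()))
a=cv2.resize(f['color'][210:310,260:370],None,fx=4,fy=4,interpolation=cv2.INTER_CUBIC); b=cv2.resize(g['color'][320:400,365:435],None,fx=5,fy=5,interpolation=cv2.INTER_CUBIC)
cv2.imwrite('pics/ws8.png',np.hstack([a,b]))
E
```

```text
time_s: 12.12
ee_pos: [575.4, 191.5, 284.9]
ee_rot: [169.0, -0.0, 77.2]
force: [-2.6, -0.8, 3.8]
gripper_width: 9.8
12.225 Ftool [ 0.45884699 -2.31177591 -4.92003179] [-0.07788084  0.34873547 -0.08256937]
to seat in tool [ 0.02370613  0.21205192 -0.00863727] rot [ 0.01561592 -0.02010899 -0.01660374]
```

View pics/ws8.png

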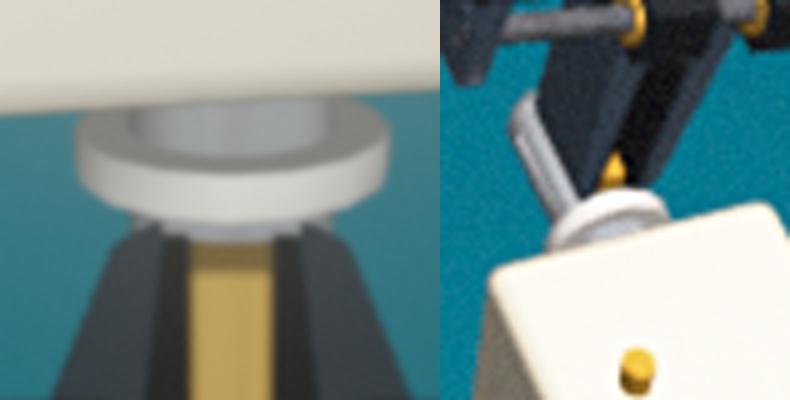

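Contact of 5 N came exactly at the predicted seat depth. I'll release and lift.

```bash
python3 -m jog '[[0.03,0,0,-0.0003,0,0,0],[0.03,0,0,0,0,0,0],[0.03,0,0,0,0,0,0],[0.03,0,0,-0.01,0,0,0],[0.03,0,0,-0.03,0,0,0],[0.04,0,0,-0.04,0,0,0],[0.05,-0.03,0,-0.01,0,0,0],[0.05,0,0,0,0,0,0],[0.05,0,0,0,0,0,0]]' 15
python3 - <<'E'
from fit import *
import pickle
f=grab('wrist','w9'); g=grab('scene','s9')
p,r,s=now(); print(p,s['ee_rot'],s['time_s']); pickle.dump((f,p,r.as_matrix()),open('w9.pkl','wb'))
a=cv2.resize(f['color'][110:290,230:400],None,fx=2.8,fy=2.8,interpolation=cv2.INTER_CUBIC)[:480]; b=cv2.resize(g['color'][320:400,365:425],None,fx=5,fy=6,interpolation=cv2.INTER_CUBIC)
cv2.imwrite('pics/ws9.png',np.hstack([a,b]))
E
```

```text
time_s: 13.35
ee_pos: [552.0, 166.2, 373.1]
ee_rot: [169.0, -0.0, 77.2]
force: [0.1, -0.0, -0.3]
gripper_width: 49.9
[552.17054664 166.47015153 372.52401447] [ 1.69050225e+02 -5.35670738e-03  7.72296068e+01] 13.45
```

View pics/ws9.png

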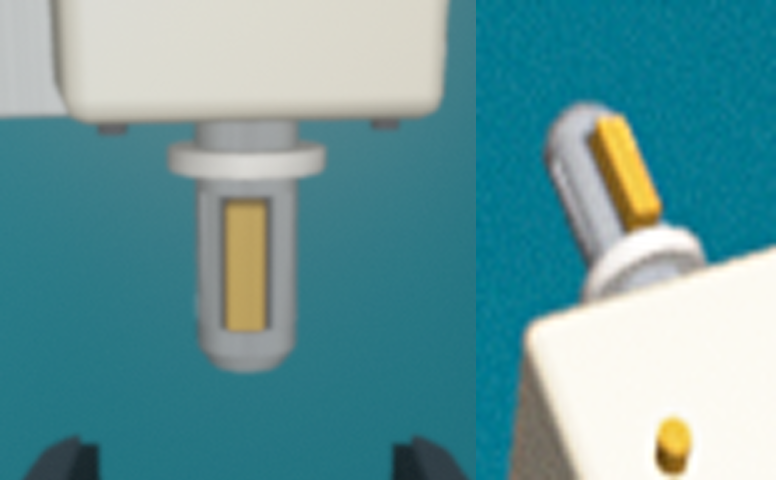

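```bash
python3 - <<'E'
from fit import *
import pickle
f,p,Rm=pickle.load(open('w9.pkl','rb')); r=R.from_matrix(Rm)
T=toolcloud(f,p,r); cam=cam_tool(f,p,r)
c=f['color'].astype(int); x0,y0,x1,y1=298,172,342,236
k=np.zeros((480,640),bool); k[y0:y1,x0:x1]=True
grey=k&(c.max(2)-c.min(2)<22)&(c.mean(2)>100)
hsv=cv2.cvtColor(f['color'],cv2.COLOR_BGR2HSV)
key=k&(hsv[...,1]>90)&(hsv[...,0]<28)&(hsv[...,0]>10)
near=cv2.dilate(key.astype(np.uint8),np.ones((7,7)))>0
q,e,N=shaftfit(T,grey&~near); print(q[:2],np.degrees(q[2:]),e,N)
P=T[cv2.erode(key.astype(np.uint8),np.ones((3,3)))>0]; P=P[np.isfinite(P).all(1)]
A=np.c_[np.ones(len(P)),P[:,:2]]; co,*_=np.linalg.lstsq(A,P[:,2],rcond=None); print('key top plane',co,len(P),np.median(P,0),'lean resid',np.degrees(np.arctan(co[2])),'std',np.std(P[:,2]-A@co))
cnt,_=cv2.findContours(key.astype(np.uint8),0,1); rc=cv2.minAreaRect(max(cnt,key=len)); print(rc)
ys,xs=np.nonzero(key)
print('key line slope', np.polyfit(ys,xs,1))
# silhouettes per row: shaft edges
for row in range(178,224,6):
    b=np.nonzero(grey[row]|key[row])[0]; print(row,b.min(),b.max(),(b.min()+b.max())/2, xs[ys==row].mean() if (ys==row).any() else None)
# world dir
d=np.array([np.cos(q[2]),np.sin(q[2]),q[3]]); w=r.apply(d); print('shaft x world yaw',np.degrees(np.arctan2(w[1],w[0])),w)
# compare with kinematic
ax=p+r.apply(np.array([0,q[0],q[1]])+d*30); 
st=np.array([575.4,191.5,284.9]); Rt=down(77.2,-11); axk=st+Rt.apply([-1.6,0,203.7]); print('kin axis pt (shaft x~35)',axk)
t=(axk-ax)@w; print('cam axis at same',ax+w*t,'diff',axk-(ax+w*t),'in tool',r.inv().apply(axk-(ax+w*t)))
E
```

```text
[-3.58454013e-02  2.92959752e+02] [ 0.09031226 -0.65326992] 0.3413591182146325 1176
key top plane [2.73718617e+02 4.29803992e-03 1.03552155e-03] 518 [ 29.01008352  -0.52863571 273.83273923] lean resid 0.059330993381220366 std 0.6947958233704127
((317.4999694824219, 204.49998474121094), (44.99999237060547, 12.999998092651367), 90.0)
key line slope [-1.13044253e-03  3.17702093e+02]
178 300 335 317.5 None
184 300 335 317.5 317.5
190 301 335 318.0 317.5
196 301 334 317.5 317.5
202 301 334 317.5 317.5
208 301 334 317.5 317.5
214 301 334 317.5 317.5
220 301 334 317.5 317.5
shaft x world yaw 77.265026430424 [0.22044116 0.97539809 0.01158703]
kin axis pt (shaft x~35) [612.94742503 181.32866003  84.94254273]
cam axis at same [612.56208688 181.41223833  85.21427872] diff [ 0.38533815 -0.0835783  -0.27173599] in tool [0.00364062 0.3354867  0.34168215]
```

Key seated: it lies centred in the slot at (247,265) of the crop, and its top plane is square to the tool, so the lean is -11° as measured. Next, the pulley.

```bash
python3 - <<'E'
from h import *
plan([535,-320,350],down(96),9,0.08)
E
```

```text
9 rows, err [ 0.01 -0.02  0.02] roterr deg [ 0.03 -0.01  0.01] step mm 54.143769203503304 deg 2.41
[[0.08, -0.0531, 0.0094, 0.0044, 0.021, 0.0035, -0.0363], [0.08, -0.0535, 0.0076, 0.004, 0.021, 0.0035, -0.0363], [0.08, -0.0537, 0.0057, 0.0036, 0.021, 0.0035, -0.0363], [0.08, -0.0539, 0.0039, 0.0034, 0.021, 0.0035, -0.0363], [0.08, -0.054, 0.0019, 0.0032, 0.021, 0.0035, -0.0363], [0.08, -0.0541, 0.0001, 0.0029, 0.021, 0.0035, -0.0363], [0.08, -0.054, -0.0019, 0.0028, 0.021, 0.0035, -0.0363], [0.08, -0.054, -0.0038, 0.0026, 0.021, 0.0035, -0.0363], [0.08, -0.0538, -0.0056, 0.0025, 0.021, 0.0035, -0.0363]]
```

```bash
python3 -m jog '[[0.08,-0.053,0.0094,0.0044,0.021,0.0035,-0.0363],[0.08,-0.0535,0.0076,0.004,0.021,0.0035,-0.0363],[0.08,-0.0537,0.0057,0.0036,0.021,0.0035,-0.0363],[0.08,-0.054,0.004,0.0034,0.021,0.0035,-0.0363],[0.08,-0.054,0.002,0.0032,0.021,0.0035,-0.0363],[0.08,-0.054,0,0.003,0.021,0.0035,-0.0363],[0.08,-0.054,-0.002,0.003,0.021,0.0035,-0.0363],[0.08,-0.054,-0.004,0.0026,0.021,0.0035,-0.0363],[0.08,-0.054,-0.0056,0.0025,0.021,0.0035,-0.0363],[0.08,0,0,0,0,0,0],[0.08,0,0,0,0,0,0],[0.08,0,0,0,0,0,0]]' 20
python3 - <<'E'
from fit import *
import pickle
f=grab('wrist','w10')
p,r,s=now(); print(p,s['ee_rot'],s['time_s']); pickle.dump((f,p,r.as_matrix()),open('w10.pkl','wb'))
for l in ['pulley','pulley_grip','pulley_mark']:
    print(l,[(round(a['p'],2),np.round(a['location'],1).tolist()) for a in vision.find_in('wrist',l)[:3]])
E
```

```text
time_s: 14.95
ee_pos: [534.9, -319.3, 350.2]
ee_rot: [179.9, -0.0, 96.1]
force: [0.6, 0.4, 1.1]
gripper_width: 79.9
[ 534.94267477 -319.2492192   350.42329555] [ 1.79917187e+02 -2.28082851e-02  9.60841908e+01] 15.0
pulley [(0.82, [582.6, -189.4, 40.0]), (0.79, [408.2, -297.2, 39.6]), (0.67, [529.8, -297.4, 98.3])]
pulley_grip [(0.92, [533.3, -296.8, 97.7]), (0.9, [574.8, -193.8, 44.7]), (0.7, [403.5, -300.3, 43.2])]
pulley_mark [(0.78, [529.9, -297.4, 99.2]), (0.64, [582.3, -192.3, 45.8]), (0.61, [406.8, -296.7, 39.3])]
```

View pics/w10.png

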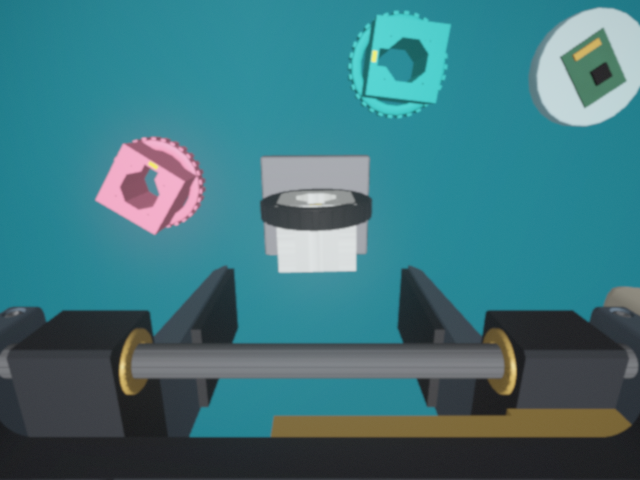

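```bash
python3 - <<'E'
from fit import *
import pickle
f,p,Rm=pickle.load(open('w10.pkl','rb')); r=R.from_matrix(Rm)
T=toolcloud(f,p,r); W=cloud(f); cam=cam_tool(f,p,r)
print(W[200:280:5,317].round(1).tolist())
c=f['color'].astype(int); g=c.mean(2)
print('row250',g[250,270:285].round().tolist(),g[250,350:364].round().tolist()); print('col317',g[262:280,300].round().tolist()); print(g[262:280,340].round().tolist())
m=(g>185)&(np.abs(T[...,2]-(350.4-100))<4); k=np.zeros_like(m); k[222:276,265:370]=1; m&=k
rc=cv2.minAreaRect(np.argwhere(m)[:,::-1].astype(np.float32)); print(rc,m.sum())
b=cv2.boxPoints(rc); 
dd=np.c_[(b-[f['cx'],f['cy']])/f['f'],np.ones(4)]@cam[1].T; P=cam[0]+dd*((p[2]-100-cam[0][2])/dd[:,2])[:,None]; print(P.round(1))
# edge slopes
L=[];Rr=[];B=[]
for row in range(232,268,4):
    s=g[row]; 
    i=np.nonzero(m[row])[0]; L.append((row,i.min())); Rr.append((row,i.max()))
for col in range(282,352,4):
    i=np.nonzero(m[:,col])[0]; B.append((col,i.max()))
print(L,Rr,B)
cv2.imwrite('pics/w10c.png',cv2.resize(f['color'][150:280,240:400],None,fx=4,fy=4,interpolation=cv2.INTER_CUBIC))
E
```

```text
[[531.4, -289.5, 61.9], [530.8, -284.6, 100.8], [530.9, -285.4, 110.9], [531.2, -288.3, 111.3], [531.6, -291.7, 109.8], [531.9, -294.2, 111.9], [532.2, -297.5, 111.3], [532.9, -304.3, 99.0], [533.3, -307.3, 99.8], [533.6, -310.4, 100.4], [534.0, -314.1, 99.5], [534.3, -317.1, 100.4], [534.7, -320.6, 100.2], [535.0, -323.7, 101.0], [535.4, -327.8, 99.4], [540.3, -372.9, -0.3]]
row250 [167.0, 167.0, 167.0, 168.0, 167.0, 169.0, 176.0, 195.0, 213.0, 221.0, 222.0, 223.0, 222.0, 223.0, 223.0] [223.0, 223.0, 223.0, 223.0, 221.0, 213.0, 195.0, 176.0, 168.0, 167.0, 167.0, 167.0, 167.0, 166.0]
col317 [219.0, 219.0, 219.0, 219.0, 219.0, 218.0, 219.0, 218.0, 216.0, 204.0, 173.0, 137.0, 124.0, 122.0, 122.0, 121.0, 121.0, 120.0]
[221.0, 220.0, 221.0, 221.0, 222.0, 222.0, 222.0, 219.0, 207.0, 174.0, 138.0, 122.0, 120.0, 121.0, 120.0, 121.0, 121.0, 120.0]
((316.88299560546875, 249.05572509765625), (44.19522476196289, 79.36724853515625), 88.49256896972656) 3255
[[ 19.9 -26.1 250.4]
 [ 21.2  23.6 250.4]
 [ -8.5  25.2 250.4]
 [ -9.9 -26.2 250.4]]
[(232, np.int64(277)), (236, np.int64(277)), (240, np.int64(277)), (244, np.int64(278)), (248, np.int64(278)), (252, np.int64(278)), (256, np.int64(278)), (260, np.int64(278)), (264, np.int64(279))] [(232, np.int64(356)), (236, np.int64(355)), (240, np.int64(355)), (244, np.int64(355)), (248, np.int64(355)), (252, np.int64(355)), (256, np.int64(355)), (260, np.int64(355)), (264, np.int64(355))] [(282, np.int64(271)), (286, np.int64(271)), (290, np.int64(271)), (294, np.int64(271)), (298, np.int64(271)), (302, np.int64(271)), (306, np.int64(271)), (310, np.int64(271)), (314, np.int64(271)), (318, np.int64(271)), (322, np.int64(271)), (326, np.int64(270)), (330, np.int64(270)), (334, np.int64(270)), (338, np.int64(270)), (342, np.int64(270)), (346, np.int64(270)), (350, np.int64(270))]
```

View pics/w10c.png

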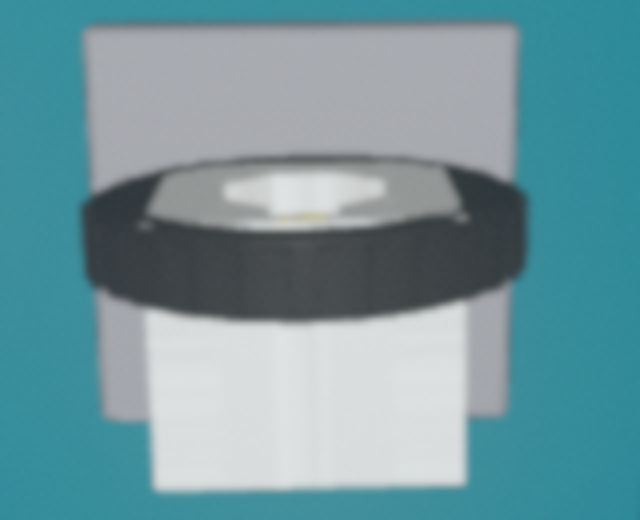

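```bash
python3 - <<'E'
from h import *
p,r,s=now(); print(p)
t=p+r.apply([5.6,-0.7,0]); t[2]=247; print(t)
plan(t,down(97.4),3,0.075)
E
```

```text
[ 534.82186356 -319.67858129  350.59568619]
[ 533.53438421 -314.18382057  247.        ]
3 rows, err [-0.03 -0.01 -0.01] roterr deg [-0.01  0.    0.  ] step mm 34.58309830515466 deg 0.45
[[0.075, 0.0019, -0.0003, 0.0345, 0.0006, 0.0, -0.0078], [0.075, 0.0018, -0.0002, 0.0346, 0.0006, 0.0, -0.0078], [0.075, 0.0019, -0.0003, 0.0345, 0.0006, 0.0, -0.0078]]
```

```bash
python3 -m jog '[[0.075,0.002,-0.0003,0.035,0,0,-0.008],[0.075,0.002,-0.0002,0.035,0,0,-0.008],[0.075,0.002,-0.0003,0.03,0,0,-0.007],[0.075,0,0,0.0035,0,0,0],[0.075,0,0,0,0,0,0],[0.075,0,0,0,0,0,0],[0.075,0,0,0,0,0,0]]' 20
python3 - <<'E'
from fit import *
import pickle
f=grab('wrist','w11')
p,r,s=now(); print(p,s['ee_rot'],s['time_s'],s['force']); pickle.dump((f,p,r.as_matrix()),open('w11.pkl','wb'))
E
```

```text
time_s: 16.02
ee_pos: [533.5, -314.9, 248.0]
ee_rot: [179.8, 0.1, 97.3]
force: [0.1, -0.5, 0.0]
gripper_width: 74.7
[ 533.4280744  -314.88795488  247.80929239] [1.79841664e+02 5.92275993e-02 9.72985955e+01] 16.075 [0.29618128 0.18694743 0.40354039]
```

View pics/w11.png

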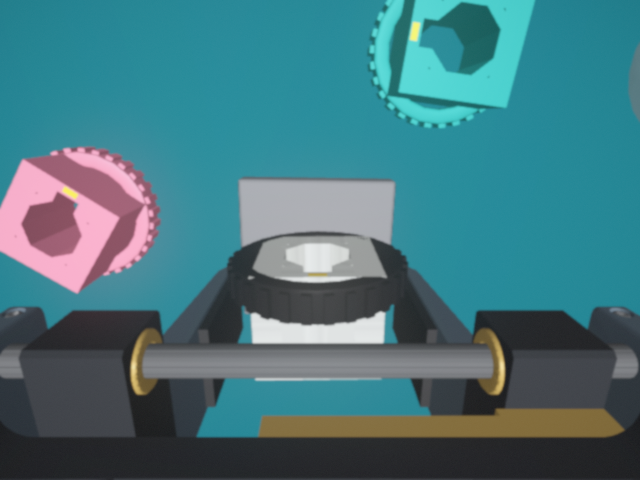

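```bash
python3 - <<'E'
from fit import *
import pickle
f,p,Rm=pickle.load(open('w11.pkl','rb')); r=R.from_matrix(Rm)
T=toolcloud(f,p,r)
for u in (275,300,340,365): print(u,T[244:272:4,u].round(1).tolist())
print('rim top',T[276:320:4,318].round(1).tolist()); print('boss',T[322:342:4,318].round(1).tolist(),T[374:384:2,318].round(1).tolist())
print('rim row 262',T[262,230:250:3].round(1).tolist(),T[262,388:408:3].round(1).tolist())
E
```

```text
275 [[30.1, -19.8, 186.3], [30.5, -19.1, 179.6], [30.2, -18.6, 175.2], [30.1, -18.1, 170.3], [30.4, -17.5, 164.7], [30.8, -16.9, 159.2], [29.9, -16.7, 157.3]]
300 [[30.2, -8.3, 186.2], [29.1, -8.2, 183.7], [27.1, -8.2, 183.8], [25.0, -8.3, 184.3], [23.9, -8.2, 182.1], [21.3, -8.3, 183.8], [30.5, -7.0, 155.9]]
340 [[30.7, 9.9, 184.6], [29.5, 9.8, 182.5], [28.0, 9.8, 181.5], [25.3, 10.0, 183.4], [24.2, 9.9, 181.3], [30.1, 8.6, 161.2], [30.6, 8.3, 155.7]]
365 [[30.6, 21.3, 184.9], [30.7, 20.6, 178.9], [30.5, 20.1, 174.1], [30.7, 19.4, 168.7], [30.6, 18.9, 164.2], [30.5, 18.4, 160.0], [30.4, 17.9, 156.0]]
rim top [[30.0, -0.1, 149.1], [29.4, -0.1, 146.9], [30.3, -0.1, 141.6], [30.0, -0.1, 138.7], [28.8, -0.1, 138.1], [28.3, -0.2, 136.2], [26.5, -0.1, 136.8], [24.7, -0.1, 137.3], [23.7, -0.1, 136.5], [21.4, -0.1, 137.8], [20.2, -0.1, 137.2]]
boss [[18.1, -0.1, 136.9], [10.4, -0.1, 147.3], [8.5, -0.1, 147.8], [6.0, -0.1, 148.9], [5.3, -0.1, 147.3]] [[28.6, -0.2, 94.7], [27.9, -0.2, 94.9], [-13.3, -0.1, 148.1], [-90.7, 0.2, 247.0], [-92.8, 0.2, 247.5]]
rim row 262 [[27.3, -37.2, 170.7], [29.6, -34.5, 164.6], [30.3, -32.9, 162.7], [30.3, -31.7, 162.7], [30.4, -30.4, 162.5], [30.5, -29.2, 162.1], [nan, nan, nan]] [[30.5, 27.8, 162.4], [30.2, 29.2, 163.0], [30.0, 30.5, 163.7], [30.5, 31.4, 162.2], [30.5, 32.6, 162.4], [28.7, 34.9, 167.0], [29.5, 35.7, 165.0]]
```

```bash
python3 -m jog '[[0.075,-0.002,0,0.0008,0,0,0],[0.06,0,0,0,0,0,0],[0.04,0,0,0,0,0,0],[0.04,0,0,0,0,0,0],[0.04,0,0,0,0,0,0],[0.04,0,0,0,0,0,0]]' 28
python3 - <<'E'
from fit import *
p,r,s=now(); print(p,s['ee_rot'],s['time_s'],s['force'],s['torque'],s['gripper_width'])
E
```

```text
time_s: 16.82
ee_pos: [533.6, -316.8, 246.0]
ee_rot: [179.9, 0.0, 97.3]
force: [0.5, -0.4, -0.5]
gripper_width: 49.7
[ 533.60529008 -316.80170598  246.02960523] [1.79906499e+02 1.18260622e-02 9.73053776e+01] 16.825 [ 0.47540564 -0.35902588 -0.51912183] [-0.12966616 -0.18345709 -0.03317201] 49.737382430798945
```

Gripped at 49.7 mm. I'll lift straight up and check how the pulley sits in the grip.

```bash
python3 -m jog '[[0.04,0,0,-0.005,0,0,0],[0.04,0,0,-0.02,0,0,0],[0.04,0,0,-0.04,0,0,0],[0.04,0,0,-0.035,0,0,0],[0.04,0,0,0,0,0,0],[0.04,0,0,0,0,0,0]]' 28
python3 - <<'E'
from fit import *
import pickle
f=grab('wrist','w12')
p,r,s=now(); print(p,s['ee_rot'],s['time_s'],s['force'],s['torque'],s['gripper_width']); pickle.dump((f,p,r.as_matrix()),open('w12.pkl','wb'))
T=toolcloud(f,p,r)
for u in (275,300,340,365): print(u,T[244:276:4,u].round(1).tolist())
print('rim top',T[276:332:4,318].round(1).tolist()); print('boss',T[374:390:2,318].round(1).tolist())
E
```

```text
time_s: 17.58
ee_pos: [532.8, -316.4, 344.2]
ee_rot: [-179.9, -0.1, 97.3]
force: [0.1, 0.1, -3.5]
gripper_width: 49.9
[ 532.79099036 -316.3951562   343.70735537] [-1.79880697e+02 -1.66839425e-01  9.73011321e+01] 17.625 [-0.25641505  0.98195733 -4.09076089] [-0.11078544 -0.1706681  -0.04263301] 49.96549833150461
275 [[32.2, -19.0, 179.7], [32.0, -18.5, 174.9], [32.0, -18.0, 169.8], [32.5, -17.3, 163.5], [32.4, -16.8, 159.1], [32.4, -16.4, 155.0], [31.9, -16.1, 152.1], [31.9, -15.7, 148.3]]
300 [[31.6, -8.1, 181.6], [29.6, -8.1, 181.9], [27.9, -8.1, 181.3], [25.4, -8.2, 182.9], [24.0, -8.2, 181.6], [32.3, -6.9, 155.3], [31.6, -6.8, 152.8], [31.9, -6.6, 148.2]]
340 [[32.5, 9.7, 178.9], [30.5, 9.7, 179.3], [28.0, 9.9, 181.2], [26.5, 9.8, 180.1], [24.9, 9.8, 179.2], [32.2, 8.3, 155.5], [32.3, 8.0, 151.0], [32.1, 7.9, 147.8]]
365 [[32.3, 20.7, 179.6], [32.1, 20.1, 174.5], [32.3, 19.5, 169.0], [32.5, 18.8, 163.4], [32.3, 18.3, 159.6], [32.2, 17.8, 155.5], [31.8, 17.5, 152.4], [32.1, 16.9, 147.8]]
rim top [[31.4, -0.1, 145.7], [32.5, -0.1, 139.7], [32.6, -0.1, 136.1], [31.7, -0.1, 135.0], [30.4, -0.1, 134.5], [28.9, -0.1, 134.6], [27.6, -0.1, 134.4], [25.9, -0.1, 134.8], [24.2, -0.1, 135.3], [23.0, -0.1, 134.7], [21.2, -0.1, 135.1], [20.1, -0.1, 134.5], [12.0, -0.1, 145.8], [10.2, -0.1, 146.1]]
boss [[29.1, -0.2, 93.9], [28.5, -0.2, 94.0], [-12.1, -0.1, 146.2], [-165.2, 0.6, 343.1], [-167.3, 0.6, 342.7], [-170.2, 0.6, 343.3], [-172.7, 0.6, 343.5], [-175.0, 0.6, 343.3]]
```

View pics/w12.png

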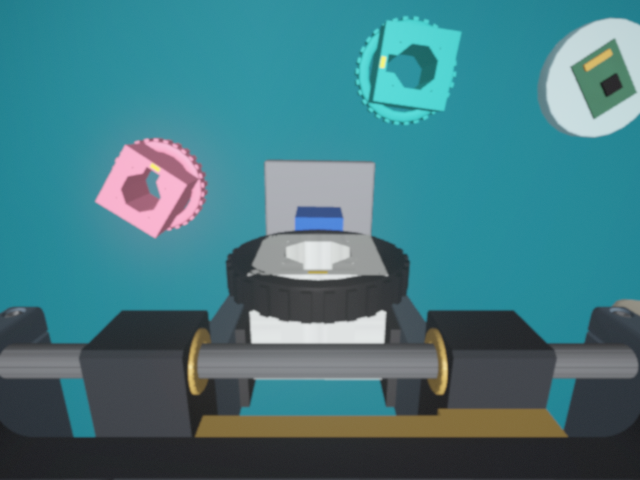

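```bash
cat > mate.py <<'E'
from fit import *
Rt=down(77.2,-11)
dsh=-Rt.apply([1,0,0])            # shaft x in world
A=np.array([612.95,181.33,84.94])+Rt.apply([0,0.15,0])
A0=A-dsh*35.1
def tcp(s,xb=32.2,za=171.0,dy=0,dz=0): return A0+dsh*s-Rt.apply([xb,-dy,za-dz])
def where(xb=32.2,za=171.0):
    p,r,s=now(); v=r.inv().apply(s['force'])
    P=p+r.apply([xb,0,za])-A0; e=Rt.inv().apply(P)
    print('t %.2f s(back face) %.2f  off y %.2f z %.2f | rot err'%(s['time_s'],-e[0],e[1],e[2]),np.degrees((Rt.inv()*r).as_rotvec()).round(2),'Ftool',v.round(1),'Ttool',r.inv().apply(s['torque']).round(2),'w %.1f'%s['gripper_width'])
    return p,r,s
E
python3 - <<'E'
from mate import *
print(A0,dsh,tcp(6),tcp(90))
t=tcp(88)+[0,0,70]; print(t)
plan(t,Rt,9,0.04)
E
```

```text
[620.86993723 215.52512063  84.96862135] [-2.21548498e-01 -9.75149354e-01  1.38777878e-17] [580.58928169 185.50317461 252.82686972] [561.97920789 103.59062885 252.82686972]
[562.42230488 105.54092755 322.82686972]
9 rows, err [-0.05 -0.04  0.04] roterr deg [-0.   -0.01  0.02] step mm 47.054482246336136 deg 2.55
[[0.04, 0.0461, 0.0092, 0.0024, -0.0214, -0.004, 0.0388], [0.04, 0.0464, 0.0074, 0.0025, -0.0214, -0.004, 0.0388], [0.04, 0.0467, 0.0055, 0.0023, -0.0214, -0.004, 0.0388], [0.04, 0.0468, 0.0037, 0.0023, -0.0214, -0.004, 0.0388], [0.04, 0.047, 0.0018, 0.0022, -0.0214, -0.004, 0.0388], [0.04, 0.047, -0.0001, 0.002, -0.0214, -0.004, 0.0388], [0.04, 0.047, -0.0019, 0.0018, -0.0214, -0.004, 0.0388], [0.04, 0.0469, -0.0038, 0.0015, -0.0214, -0.004, 0.0388], [0.04, 0.0466, -0.0057, 0.0012, -0.0214, -0.004, 0.0388]]
```

```bash
python3 -m jog '[[0.04,0.046,0.0092,0.0024,-0.0214,-0.004,0.0388],[0.04,0.0464,0.0074,0.0025,-0.0214,-0.004,0.0388],[0.04,0.0467,0.0055,0.0023,-0.0214,-0.004,0.0388],[0.04,0.0468,0.0037,0.0023,-0.0214,-0.004,0.0388],[0.04,0.047,0.0018,0.0022,-0.0214,-0.004,0.0388],[0.04,0.047,0,0.002,-0.0214,-0.004,0.0388],[0.04,0.047,-0.0019,0.0018,-0.0214,-0.004,0.0388],[0.04,0.047,-0.0038,0.0015,-0.0214,-0.004,0.0388],[0.04,0.047,-0.0057,0.0012,-0.0214,-0.004,0.0388],[0.04,0,0,0,0,0,0],[0.04,0,0,0,0,0,0]]' 28
python3 - <<'E'
from mate import *
p,r,s=where(); plan(tcp(84),Rt,3,0.04)
E
```

```text
time_s: 19.0
ee_pos: [562.7, 105.3, 322.7]
ee_rot: [169.0, 0.2, 77.3]
force: [0.1, 0.0, -4.1]
gripper_width: 49.9
t 19.00 s(back face) 88.67  off y 13.68 z -68.40 | rot err [-0.04 -0.17 -0.1 ] Ftool [ 0.  -0.7  4.1] Ttool [ 0.14 -0.11 -0.05] w 49.9
3 rows, err [ 0.05 -0.02 -0.01] roterr deg [0. 0. 0.] step mm 23.321029654027114 deg 0.07
[[0.04, 0.0015, -0.0046, 0.0228, 0.0002, 0.001, 0.0006], [0.04, 0.0014, -0.0045, 0.0229, 0.0002, 0.001, 0.0006], [0.04, 0.0014, -0.0045, 0.0228, 0.0002, 0.001, 0.0006]]
```

```bash
python3 -m jog '[[0.04,0.0015,-0.0046,0.0228,0,0.001,0.0006],[0.04,0.0014,-0.0045,0.0228,0,0.001,0.0006],[0.04,0.0014,-0.0045,0.0228,0,0.001,0.0006],[0.04,0,0,0,0,0,0],[0.04,0,0,0,0,0,0],[0.04,0,0,0,0,0,0]]' 28
python3 - <<'E'
from mate import *
import pickle
p,r,s=where(); f=grab('wrist','w13'); g=grab('scene','s13'); pickle.dump((f,p,r.as_matrix(),g),open('w13.pkl','wb'))
b=cv2.resize(g['color'][310:400,330:430],None,fx=5,fy=5,interpolation=cv2.INTER_CUBIC)
a=cv2.resize(f['color'][100:400,220:420],None,fx=1.5,fy=1.5,interpolation=cv2.INTER_CUBIC)
cv2.imwrite('pics/ws13.png',np.hstack([a,b]))
E
```

```text
time_s: 19.75
ee_pos: [564.6, 109.3, 255.7]
ee_rot: [168.6, -0.2, 77.1]
force: [-0.1, -0.7, -3.8]
gripper_width: 49.8
t 19.75 s(back face) 83.42  off y 2.98 z -2.69 | rot err [-0.36  0.14  0.11] Ftool [-0.7 -0.7  3.8] Ttool [ 0.11 -0.06  0.03] w 49.8
```

View pics/ws13.png

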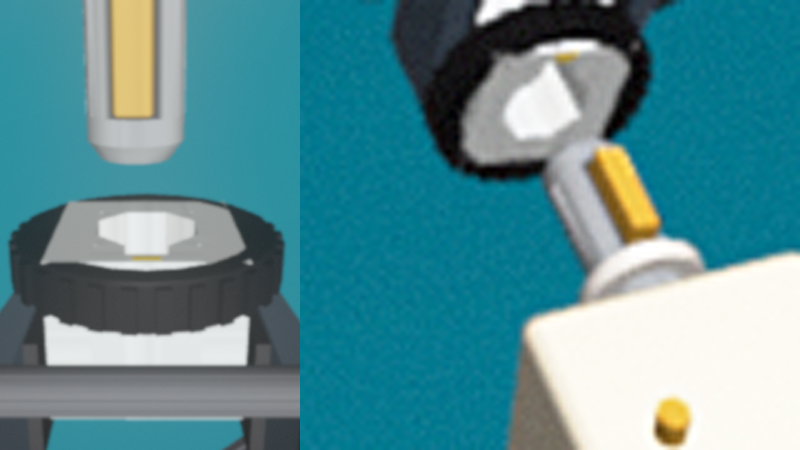

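```bash
python3 -m jog '[[0.04,0,0,0,0,0,0],[0.04,0,0,0,0,0,0]]' 28
python3 - <<'E'
from mate import *
p,r,s=where(); plan(tcp(83),Rt,1,0.04)
E
```

```text
time_s: 20.1
ee_pos: [564.2, 109.7, 254.8]
ee_rot: [168.7, -0.1, 77.2]
force: [-0.5, 0.4, -3.0]
gripper_width: 50.1
t 20.10 s(back face) 83.21  off y 1.96 z -1.83 | rot err [-0.26  0.11  0.06] Ftool [ 0.3 -1.2  2.8] Ttool [ 0.12 -0.06 -0.04] w 50.1
1 rows, err [-0.04 -0.03 -0.05] roterr deg [-0. -0. -0.] step mm 2.1740969536315955 deg 0.29
[[0.04, 0.0005, -0.0012, 0.0018, 0.0046, -0.0019, -0.001]]
```

```bash
python3 -m jog '[[0.04,0,-0.0005,0.0006,0.001,0,0],[0.04,0,0,0,0,0,0],[0.04,0,0,0,0,0,0],[0.04,0,0,0,0,0,0]]' 28
python3 - <<'E'
from mate import *
p,r,s=where(); plan(tcp(83),Rt,1,0.04)
E
```

```text
time_s: 20.6
ee_pos: [563.8, 109.7, 253.9]
ee_rot: [168.8, -0.1, 77.2]
force: [0.2, 0.3, -4.4]
gripper_width: 49.4
t 20.60 s(back face) 83.29  off y 1.21 z -0.99 | rot err [-0.18  0.1   0.07] Ftool [ 0.3 -0.7  4.3] Ttool [ 0.16 -0.04  0.01] w 49.4
1 rows, err [0.02 0.01 0.03] roterr deg [ 0.  0. -0.] step mm 1.262978846629265 deg 0.22
[[0.04, 0.0006, -0.0006, 0.0009, 0.0032, -0.0018, -0.0011]]
```

```bash
python3 -m jog '[[0.04,0.0005,-0.0006,0.0008,0.002,-0.0015,-0.001],[0.04,0,0,0,0,0,0],[0.04,0,0,0,0,0,0],[0.04,0,0,0,0,0,0]]' 28
python3 - <<'E'
from mate import *
import pickle
p,r,s=where(); f=grab('wrist','w14'); p,r,s=where(); plan(tcp(83),Rt,1,0.04); pickle.dump((f,p,r.as_matrix()),open('w14.pkl','wb'))
cam=cam_tool(f,p,r); T=toolcloud(f,p,r)
a=cv2.resize(f['color'][95:335,220:420],None,fx=3,fy=2.5,interpolation=cv2.INTER_CUBIC)
cv2.imwrite('pics/w14c.png',a)
E
```

```text
time_s: 21.1
ee_pos: [563.5, 110.3, 253.0]
ee_rot: [168.9, -0.0, 77.2]
force: [-0.2, -0.4, -3.7]
gripper_width: 49.9
t 21.10 s(back face) 83.04  off y 0.29 z -0.16 | rot err [-0.07  0.02  0.01] Ftool [-0.4 -0.9  3.6] Ttool [ 0.15 -0.03 -0.05] w 49.9
t 21.15 s(back face) 83.04  off y 0.25 z -0.16 | rot err [-0.07  0.02  0.01] Ftool [-0.6 -1.6  4. ] Ttool [ 0.2  -0.02 -0.  ] w 49.6
1 rows, err [ 0.04  0.01 -0.04] roterr deg [-0.  0. -0.] step mm 0.17809081613123354 deg 0.08
[[0.04, 0.0001, -0.0, 0.0002, 0.0013, -0.0003, -0.0001]]
```

View pics/w14c.png

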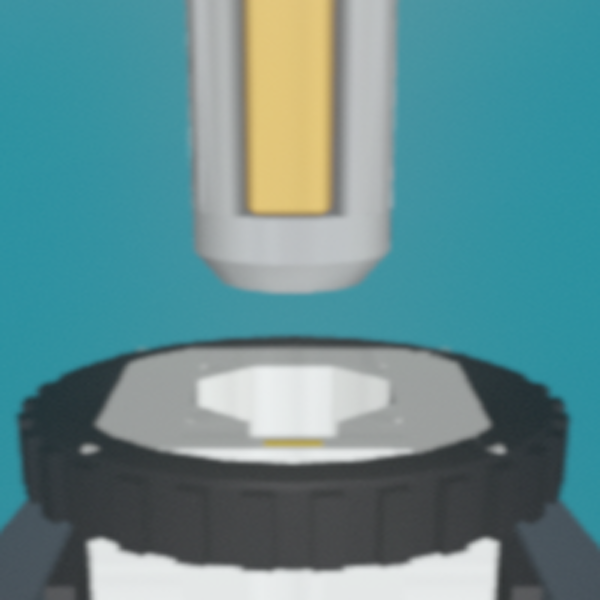

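```bash
python3 - <<'E'
from mate import *
import pickle
f,p,Rm=pickle.load(open('w14.pkl','rb')); r=R.from_matrix(Rm); cam=cam_tool(f,p,r)
g=f['color'].astype(float); 
def edges(row,u0,u1,ch=None,n=6):
    s=(g[row-1:row+2,u0:u1].mean(0)); d=np.abs(np.gradient(s,axis=0)).sum(1)
    from scipy.signal import find_peaks
    pk,_=find_peaks(d,height=8); out=[]
    for k in pk:
        w=d[max(0,k-2):k+3]; out.append((round(u0+np.sum(np.arange(max(0,k-2),max(0,k-2)+len(w))*w)/w.sum(),2),int(d[k])))
    return out
def y(u,row,z):
    dd=cam[1]@np.r_[(np.array([u,row])-[f['cx'],f['cy']])/f['f'],1]; return (cam[0]+dd*(z-cam[0][2])/dd[2]).round(2)
for row in (110,130,150,165): print(row,edges(row,280,355))
for row in (250,256,262,266,270,272): print(row,edges(row,280,355))
print('key z152',[y(u,150,152) for u in (302,330.5)]); 
print('cam',cam[0])
E
```

```text
110 [(np.float64(282.4), 30), (np.float64(284.04), 47), (np.float64(289.07), 12), (np.float64(291.89), 9), (np.float64(297.88), 39), (np.float64(302.12), 51), (np.float64(329.3), 47), (np.float64(334.94), 47), (np.float64(348.39), 28), (np.float64(351.59), 31)]
130 [(np.float64(282.48), 34), (np.float64(284.62), 49), (np.float64(290.37), 8), (np.float64(293.53), 8), (np.float64(297.95), 40), (np.float64(302.7), 52), (np.float64(329.23), 50), (np.float64(334.29), 48), (np.float64(348.19), 27), (np.float64(351.67), 34)]
150 [(np.float64(283.29), 29), (np.float64(284.92), 37), (np.float64(298.11), 41), (np.float64(302.83), 56), (np.float64(329.67), 50), (np.float64(334.24), 51), (np.float64(350.5), 31)]
165 [(np.float64(283.64), 38), (np.float64(284.84), 48), (np.float64(293.07), 8), (np.float64(298.16), 41), (np.float64(302.92), 56), (np.float64(329.09), 51), (np.float64(334.15), 52), (np.float64(347.23), 23), (np.float64(350.74), 40)]
250 [(np.float64(285.4), 70), (np.float64(305.02), 8), (np.float64(330.03), 16), (np.float64(349.02), 58)]
256 [(np.float64(285.74), 63), (np.float64(305.1), 8), (np.float64(329.93), 16), (np.float64(348.67), 58), (np.float64(350.86), 10)]
262 [(np.float64(298.16), 26), (np.float64(302.88), 17), (np.float64(330.35), 20), (np.float64(334.06), 21), (np.float64(351.24), 14)]
266 [(np.float64(302.85), 63), (np.float64(331.7), 56)]
270 [(np.float64(302.96), 21), (np.float64(307.66), 11), (np.float64(327.05), 11), (np.float64(331.26), 17)]
272 [(np.float64(307.69), 22), (np.float64(327.02), 24)]
key z152 [array([ 74.83,  -5.79, 152.  ]), array([ 74.83,   3.86, 152.  ])]
cam [84.83683714 -0.55905029 19.75131134]
```

```bash
cat >> mate.py <<'E'
Rt=down(77.2,-12.5)
E
python3 - <<'E'
from mate import *
p,r,s=where(); plan(tcp(72),Rt,2,0.04); print(tcp(83),tcp(72))
E
```

```text
t 21.15 s(back face) 83.04  off y 0.25 z -0.16 | rot err [1.43 0.02 0.01] Ftool [-0.6 -1.6  4. ] Ttool [ 0.2  -0.02 -0.  ] w 49.6
2 rows, err [ 0.02  0.01 -0.02] roterr deg [ 0. -0.  0.] step mm 5.983750787190731 deg 0.72
[[0.04, 0.0055, -0.0023, 0.0001, -0.0125, -0.0001, -0.0001], [0.04, 0.0056, -0.0022, 0.0001, -0.0125, -0.0001, -0.0001]]
[559.2561279  111.38768501 251.91523857] [561.69316137 122.1143279  251.91523857]
```

```bash
python3 -m jog '[[0.04,0.0056,-0.0023,0.0001,-0.0125,0,0],[0.04,0.0056,-0.0022,0.0001,-0.0125,0,0],[0.04,0,0,0,0,0,0],[0.04,0,0,0,0,0,0],[0.04,0,0,0,0,0,0]]' 28
python3 - <<'E'
from mate import *
p,r,s=where(); plan(tcp(71),Rt,1,0.04)
E
```

```text
time_s: 21.78
ee_pos: [561.8, 122.2, 251.9]
ee_rot: [167.5, -0.0, 77.2]
force: [-0.1, 0.1, -3.0]
gripper_width: 49.9
t 21.77 s(back face) 71.91  off y 0.07 z 0.02 | rot err [-0.    0.01  0.01] Ftool [ 0.1 -0.8  2.9] Ttool [ 0.21 -0.04  0.01] w 49.9
1 rows, err [-0.05 -0.03 -0.03] roterr deg [-0.  0.  0.] step mm 0.9465060391219454 deg 0.02
[[0.04, 0.0009, -0.0001, -0.0, 0.0001, -0.0002, -0.0002]]
```

```bash
python3 -m jog '[[0.04,0.006,0,0,0,0,0],[0.04,0.006,0,0,0,0,0],[0.04,0.003,0,0,0,0,0],[0.04,0,0,0,0,0,0],[0.04,0,0,0,0,0,0]]' 28
python3 - <<'E'
from mate import *
p,r,s=where(); f=grab('wrist','w15')
cv2.imwrite('pics/w15c.png',cv2.resize(f['color'][95:335,220:420],None,fx=3,fy=2.5,interpolation=cv2.INTER_CUBIC))
E
```

```text
time_s: 22.4
ee_pos: [565.0, 136.8, 251.8]
ee_rot: [167.5, -0.0, 77.2]
force: [-0.2, -0.3, -3.7]
gripper_width: 49.8
t 22.40 s(back face) 56.88  off y -0.09 z 0.06 | rot err [0.01 0.01 0.  ] Ftool [-0.3 -0.9  3.6] Ttool [ 0.16 -0.12 -0.07] w 49.8
```

View pics/w15c.png

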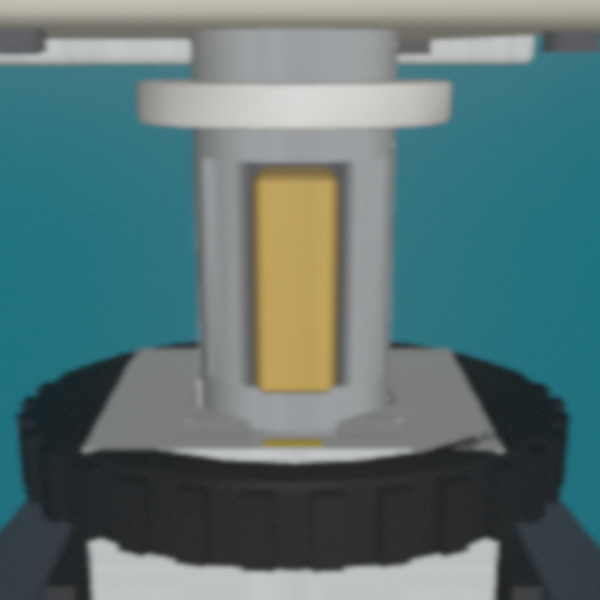

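```bash
sed -i 's/^Rt=down(77.2,-12.5)/Rt=down(77.2,-11.7)/' mate.py; python3 - <<'E'
from mate import *
plan(tcp(55),Rt,1,0.04)
E
```

```text
1 rows, err [-0.01  0.02 -0.02] roterr deg [ 0. -0. -0.] step mm 3.1267417048557653 deg 0.8
[[0.04, 0.002, 0.0024, -0.0, 0.0139, -0.0001, -0.0002]]
```

```bash
python3 -m jog '[[0.04,0.001,0.0024,0,0.0139,0,0],[0.04,0,0,0,0,0,0],[0.04,0,0,0,0,0,0],[0.04,0,0,0,0,0,0]]' 28
python3 - <<'E'
from mate import *
p,r,s=where(); f=grab('wrist','w16')
cv2.imwrite('pics/w16c.png',cv2.resize(f['color'][95:335,220:420],None,fx=3,fy=2.5,interpolation=cv2.INTER_CUBIC))
E
```

```text
time_s: 22.95
ee_pos: [567.5, 137.3, 252.4]
ee_rot: [168.3, -0.0, 77.2]
force: [-0.1, 0.1, -2.8]
gripper_width: 49.7
t 22.95 s(back face) 55.90  off y -0.01 z 0.03 | rot err [-0.    0.01  0.01] Ftool [ 0.  -0.7  2.7] Ttool [ 0.17 -0.03 -0.06] w 49.7
```

View pics/w16c.png

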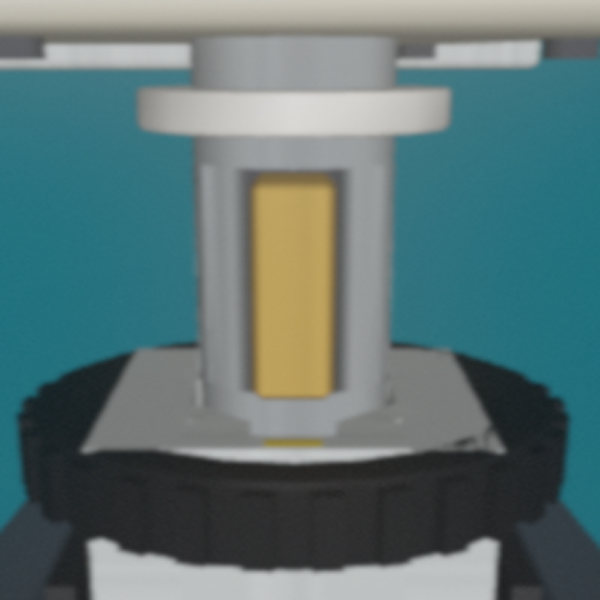

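Key centre 294, mark centre 293 in the crop: aligned. I'll advance over the key while watching the forces.

```bash
python3 -m jog '[[0.04,0.002,0,0,0,0,0],[0.04,0.002,0,0,0,0,0],[0.04,0.002,0,0,0,0,0],[0.04,0.002,0,0,0,0,0],[0.04,0,0,0,0,0,0]]' 28
python3 - <<'E'
from mate import *
where()
E
python3 -m jog '[[0.04,0.003,0,0,0,0,0],[0.04,0.003,0,0,0,0,0],[0.04,0.003,0,0,0,0,0],[0.04,0,0,0,0,0,0]]' 28
python3 - <<'E'
from mate import *
p,r,s=where(); f=grab('wrist','w17')
cv2.imwrite('pics/w17c.png',cv2.resize(f['color'][95:335,220:420],None,fx=3,fy=2.5,interpolation=cv2.INTER_CUBIC))
E
```

```text
time_s: 23.62
ee_pos: [569.4, 145.3, 252.4]
ee_rot: [168.3, -0.0, 77.2]
force: [0.1, 0.3, -4.2]
gripper_width: 49.9
t 23.62 s(back face) 47.64  off y 0.04 z 0.00 | rot err [-0.01  0.02 -0.01] Ftool [ 0.3 -0.9  4.1] Ttool [ 0.17 -0.06 -0.02] w 49.9
time_s: 24.12
ee_pos: [571.4, 154.1, 252.4]
ee_rot: [168.3, -0.0, 77.2]
force: [-0.1, -0.1, -3.7]
gripper_width: 50.0
t 24.12 s(back face) 38.55  off y 0.08 z -0.01 | rot err [-0.01  0.02 -0.01] Ftool [-0.1 -0.8  3.6] Ttool [ 0.19 -0.05 -0.03] w 50.0
```

View pics/w17c.png

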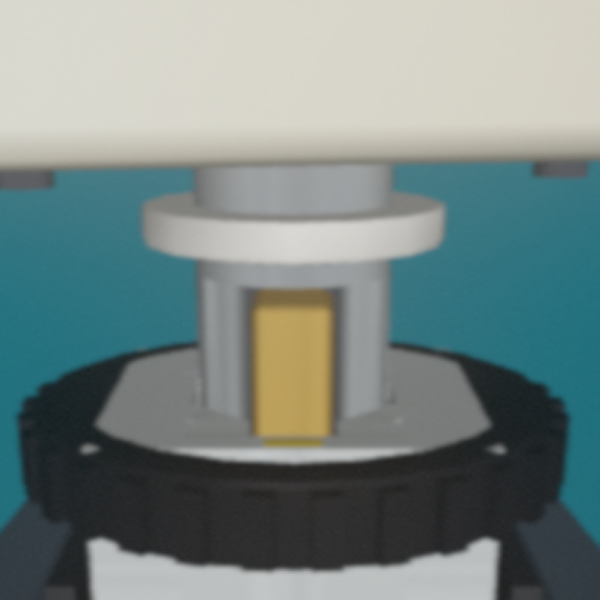

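The key is inside the keyway with no contact force. Continuing.

```bash
python3 -m jog '[[0.04,0.005,0,0,0,0,0],[0.04,0.006,0,0,0,0,0],[0.04,0.005,0,0,0,0,0],[0.04,0.004,0,0,0,0,0],[0.04,0,0,0,0,0,0]]' 28
python3 - <<'E'
from mate import *
where()
E
python3 -m jog '[[0.04,0.0015,0,0,0,0,0],[0.04,0.0015,0,0,0,0,0],[0.04,0.0015,0,0,0,0,0],[0.04,0,0,0,0,0,0]]' 28
python3 - <<'E'
from mate import *
where()
E
```

```text
time_s: 24.8
ee_pos: [575.8, 173.8, 252.4]
ee_rot: [168.3, -0.0, 77.2]
force: [-0.4, 0.2, -4.4]
gripper_width: 49.8
t 24.80 s(back face) 18.44  off y 0.03 z 0.01 | rot err [-0.01  0.02 -0.02] Ftool [ 0.1 -1.4  4.2] Ttool [ 0.22 -0.09 -0.01] w 49.8
time_s: 25.3
ee_pos: [576.8, 177.8, 252.4]
ee_rot: [168.3, -0.0, 77.2]
force: [0.6, 0.5, -3.1]
gripper_width: 50.0
t 25.30 s(back face) 14.27  off y 0.09 z -0.03 | rot err [-0.01  0.02  0.01] Ftool [ 0.6 -0.1  3.1] Ttool [ 0.2  -0.01 -0.  ] w 50.0
```

```bash
python3 -m jog '[[0.04,0.0015,0,0,0,0,0],[0.04,0.0015,0,0,0,0,0],[0.04,0.001,0,0,0,0,0],[0.04,0,0,0,0,0,0],[0.04,0,0,0,0,0,0]]' 28
python3 - <<'E'
from mate import *
where(); f=grab('wrist','w18')
cv2.imwrite('pics/w18c.png',cv2.resize(f['color'][155:395,200:440],None,fx=2.5,fy=2.5,interpolation=cv2.INTER_CUBIC))
E
```

```text
time_s: 25.92
ee_pos: [577.5, 180.7, 252.5]
ee_rot: [168.3, 0.1, 77.2]
force: [-0.9, -5.6, -1.1]
gripper_width: 49.9
t 25.93 s(back face) 11.76  off y 0.00 z 0.03 | rot err [ 0.02 -0.13 -0.02] Ftool [-5.6  0.1  1.2] Ttool [-0.07 -0.85 -0.01] w 49.9
```

View pics/w18c.png

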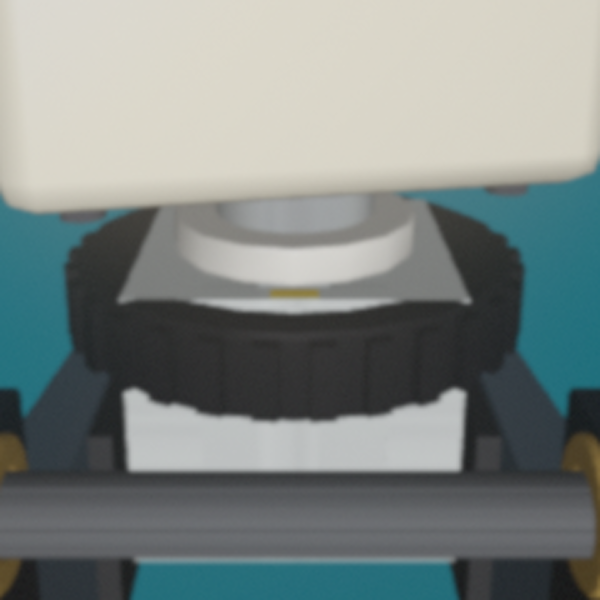

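```bash
python3 -m jog '[[0.04,0.0015,0,0,0,0,0],[0.04,0.0015,0,0,0,0,0],[0.04,0,0,0,0,0,0]]' 28
python3 - <<'E'
from mate import *
where()
E
python3 -m jog '[[0.04,0.001,0,0,0,0,0],[0.04,0.001,0,0,0,0,0],[0.04,0,0,0,0,0,0]]' 28
python3 - <<'E'
from mate import *
where()
E
```

```text
time_s: 26.35
ee_pos: [578.1, 183.6, 252.5]
ee_rot: [168.3, 0.1, 77.2]
force: [-1.4, -5.1, -2.1]
gripper_width: 50.0
t 26.35 s(back face) 8.84  off y -0.02 z 0.04 | rot err [ 0.03 -0.14 -0.02] Ftool [-5.3 -0.7  2. ] Ttool [ 0.03 -0.85  0.04] w 50.0
time_s: 26.72
ee_pos: [578.6, 185.5, 252.5]
ee_rot: [168.3, 0.1, 77.2]
force: [-1.6, -5.1, -0.9]
gripper_width: 50.2
t 26.73 s(back face) 6.90  off y -0.03 z 0.03 | rot err [ 0.03 -0.14 -0.02] Ftool [-5.3 -0.6  0.9] Ttool [ 0.05 -0.91 -0.03] w 50.2
```

```bash
python3 -m jog '[[0.04,0.0005,0,0,0,0,0],[0.04,0.0005,0,0,0,0,0],[0.04,0,0,0,0,0,0]]' 28
python3 - <<'E'
from mate import *
where()
E
python3 -m jog '[[0.04,0.0005,0,0,0,0,0],[0.04,0,0,0,0,0,0]]' 28
python3 - <<'E'
from mate import *
where()
E
```

```text
time_s: 27.1
ee_pos: [578.8, 186.4, 252.5]
ee_rot: [168.3, 0.1, 77.2]
force: [-0.0, -6.4, -1.4]
gripper_width: 50.0
t 27.10 s(back face) 5.97  off y -0.02 z 0.04 | rot err [ 0.03 -0.15 -0.02] Ftool [-6.3  1.1  1.6] Ttool [ 0.04 -0.92  0.02] w 50.0
time_s: 27.35
ee_pos: [578.8, 186.7, 252.5]
ee_rot: [168.3, 0.2, 77.2]
force: [-1.1, -6.3, -0.6]
gripper_width: 49.8
t 27.35 s(back face) 5.79  off y -0.02 z 0.02 | rot err [ 0.04 -0.18 -0.03] Ftool [-6.4  0.2  0.7] Ttool [-0.06 -1.06 -0.01] w 49.8
```

```bash
python3 -m jog '[[0.04,0.0005,0,0,0,0,0],[0.04,0,0,0,0,0,0]]' 28
python3 - <<'E'
from mate import *
where()
E
python3 -m jog '[[0.04,0.0005,0,0,0,0,0],[0.04,0,0,0,0,0,0]]' 28
python3 - <<'E'
from mate import *
where()
E
```

```text
time_s: 27.6
ee_pos: [578.9, 186.8, 252.5]
ee_rot: [168.3, 0.2, 77.2]
force: [-0.9, -8.3, -1.0]
gripper_width: 50.1
t 27.60 s(back face) 5.77  off y -0.02 z 0.03 | rot err [ 0.05 -0.23 -0.04] Ftool [-8.3  0.7  1.2] Ttool [-0.08 -1.35 -0.  ] w 50.1
time_s: 27.85
ee_pos: [579.0, 187.0, 252.6]
ee_rot: [168.4, 0.3, 77.2]
force: [-0.9, -9.1, -0.3]
gripper_width: 49.8
t 27.85 s(back face) 5.73  off y -0.04 z 0.04 | rot err [ 0.06 -0.27 -0.05] Ftool [-9.1  1.   0.6] Ttool [-0.12 -1.5   0.02] w 49.8
```

At the hard stop. Building the press up to about 16 N.

```bash
python3 -m jog '[[0.04,0.001,0,0,0,0,0],[0.04,0.0005,0,0,0,0,0],[0.04,0,0,0,0,0,0]]' 28
python3 - <<'E'
from mate import *
where()
E
python3 -m jog '[[0.04,0.001,0,0,0,0,0],[0.04,0,0,0,0,0,0]]' 28
python3 - <<'E'
from mate import *
where()
E
```

```text
time_s: 28.22
ee_pos: [579.1, 187.4, 252.7]
ee_rot: [168.4, 0.4, 77.2]
force: [-1.5, -14.3, 1.7]
gripper_width: 50.0
t 28.23 s(back face) 5.69  off y -0.02 z 0.04 | rot err [ 0.08 -0.41 -0.07] Ftool [-14.3   2.   -1.3] Ttool [-0.22 -2.19  0.08] w 50.0
time_s: 28.48
ee_pos: [579.3, 187.7, 252.7]
ee_rot: [168.4, 0.5, 77.2]
force: [-3.4, -16.8, 3.9]
gripper_width: 49.7
t 28.48 s(back face) 5.65  off y -0.06 z 0.07 | rot err [ 0.1  -0.51 -0.09] Ftool [-17.2   1.2  -3.6] Ttool [-0.37 -2.65  0.14] w 49.7
```

```bash
python3 -m jog '[[0.04,0,0,0,0,0,0],[0.04,0,0,0,0,0,0]]' 28
python3 - <<'E'
from mate import *
where()
E
python3 -m jog '[[0.04,-0.0015,0,0,0,0,0],[0.04,-0.0015,0,0,0,0,0],[0.04,-0.0008,0,0,0,0,0],[0.04,0,0,0,0,0,0]]' 28
python3 - <<'E'
from mate import *
where(); f=grab('wrist','w19')
cv2.imwrite('pics/w19c.png',cv2.resize(f['color'][155:395,200:440],None,fx=2.5,fy=2.5,interpolation=cv2.INTER_CUBIC))
E
```

```text
time_s: 28.72
ee_pos: [579.2, 187.7, 252.7]
ee_rot: [168.4, 0.5, 77.2]
force: [-2.7, -17.7, 2.5]
gripper_width: 49.6
t 28.73 s(back face) 5.62  off y -0.08 z 0.06 | rot err [ 0.1  -0.5  -0.09] Ftool [-17.9   1.7  -2.1] Ttool [-0.34 -2.63  0.11] w 49.6
time_s: 29.22
ee_pos: [578.8, 186.6, 252.5]
ee_rot: [168.3, 0.1, 77.2]
force: [-0.9, -6.7, -0.7]
gripper_width: 49.9
t 29.23 s(back face) 5.74  off y -0.02 z 0.05 | rot err [ 0.03 -0.14 -0.02] Ftool [-6.7  0.4  0.8] Ttool [ 0.02 -1.04 -0.03] w 49.9
```

View pics/w19c.png

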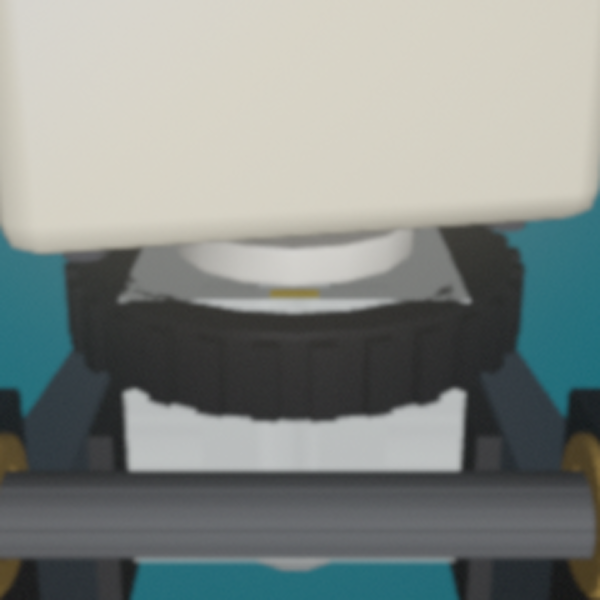

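```bash
python3 -m jog '[[0.04,-0.0013,0,0,0,0,0],[0.04,0,0,0,0,0,0]]' 28
python3 - <<'E'
from mate import *
where()
E
python3 -m jog '[[0.055,0,0,0,0,0,0],[0.065,0,0,0,0,0,0],[0.07,0,0,0,0,0,0],[0.07,0,0,0,0,0,0]]' 28
python3 - <<'E'
from mate import *
where()
E
```

```text
time_s: 29.52
ee_pos: [578.7, 186.2, 252.4]
ee_rot: [168.3, 0.0, 77.2]
force: [-0.4, -3.3, -3.0]
gripper_width: 50.0
t 29.52 s(back face) 5.76  off y 0.05 z 0.02 | rot err [-0.   -0.02  0.  ] Ftool [-3.3 -0.3  3. ] Ttool [ 0.11 -0.6  -0.05] w 50.0
time_s: 30.02
ee_pos: [579.1, 187.1, 252.9]
ee_rot: [168.2, -0.1, 77.2]
force: [0.6, -0.6, -0.0]
gripper_width: 69.9
t 30.02 s(back face) 4.35  off y 0.58 z -0.53 | rot err [-0.09  0.13  0.03] Ftool [-0.4  0.7  0.2] Ttool [ 0.06 -0.05 -0.03] w 69.9
```

```bash
python3 -m jog '[[0.07,-0.005,0,0,0,0,0],[0.07,-0.003,0,0,0,0,0],[0.075,0,0,-0.01,0,0,0],[0.075,-0.005,0,-0.03,0,0,0],[0.075,-0.02,0,-0.04,0,0,0],[0.075,-0.03,0,-0.04,0,0,0],[0.075,-0.03,0,0,0,0,0],[0.075,0,0,0,0,0,0],[0.075,0,0,0,0,0,0]]' 28
python3 - <<'E'
from mate import *
where(); f=grab('wrist','w20'); g=grab('scene','s20'); t=grab('top','t20')
a=cv2.resize(f['color'][60:300,210:430],None,fx=2,fy=2,interpolation=cv2.INTER_CUBIC); b=cv2.resize(g['color'][315:411,350:420],None,fx=5,fy=5,interpolation=cv2.INTER_CUBIC)
cv2.imwrite('pics/ws20.png',np.hstack([a,b]))
E
```

```text
time_s: 31.15
ee_pos: [534.4, 101.4, 370.1]
ee_rot: [168.3, -0.1, 77.2]
force: [0.6, -0.2, -0.9]
gripper_width: 75.0
t 31.15 s(back face) 98.04  off y 0.10 z -120.18 | rot err [-0.02  0.05  0.03] Ftool [-0.   0.5  1. ] Ttool [ 0.06  0.03 -0.01] w 75.0
```

View pics/ws20.png

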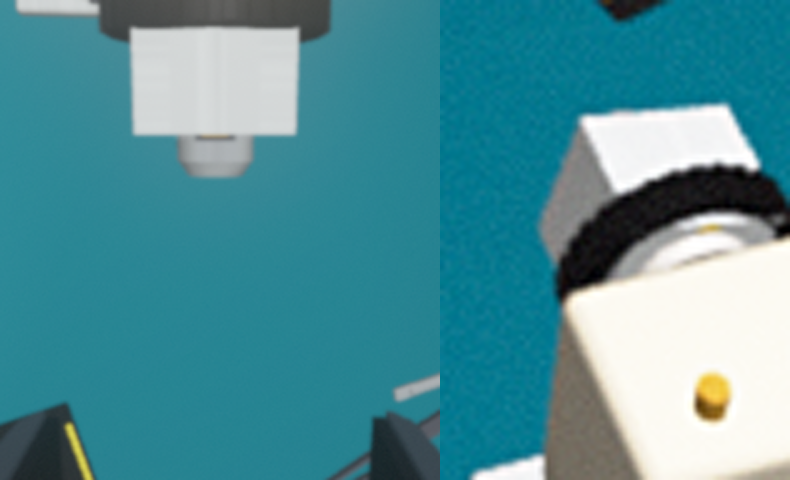

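```bash
python3 - <<'E'
from mate import *
p,r,s=now(); f=grab('wrist','w21'); W=cloud(f)
e=(W-A0)@Rt.as_matrix(); sx=-e[...,0]; up=-e[...,2]; y=e[...,1]
g=f['color'].astype(float).mean(2)
print('col317 rows 115-155: sx,up,gray')
for v in range(66,156,3): print(v,sx[v,300].round(1),up[v,300].round(1),sx[v,317].round(1),up[v,317].round(1),g[v,300].round(),g[v,317].round())
# rotated boss edges & boss top plane
m=(np.abs(y)<22)&(up>23)&(up<28)&(sx>24)&(sx<48)
P=np.c_[np.ones(m.sum()),sx[m],y[m]]; co,*_=np.linalg.lstsq(P,up[m],rcond=None); print('boss plane',co,m.sum())
E
```

```text
col317 rows 115-155: sx,up,gray
66 16.3 35.3 16.3 35.4 78.0 92.0
69 17.9 36.1 17.9 35.5 76.0 90.0
72 19.2 33.6 19.4 35.0 77.0 83.0
75 20.0 25.6 19.9 24.8 197.0 200.0
78 21.5 23.4 21.4 23.0 213.0 214.0
81 23.2 24.7 23.1 22.8 213.0 214.0
84 24.9 24.6 24.8 23.6 214.0 214.0
87 26.5 22.9 26.6 25.0 213.0 214.0
90 28.3 25.0 28.2 23.9 214.0 214.0
93 30.0 24.9 29.9 24.1 213.0 214.0
96 31.7 24.2 31.6 23.8 213.0 214.0
99 33.4 25.4 33.4 25.3 213.0 214.0
102 35.1 25.1 35.0 23.5 213.0 214.0
105 36.8 24.8 36.8 24.1 212.0 215.0
108 38.5 23.8 38.6 25.2 213.0 215.0
111 40.3 23.9 40.3 23.7 213.0 214.0
114 42.1 25.4 42.0 24.2 213.0 214.0
117 43.8 23.8 43.8 24.5 213.0 214.0
120 45.6 24.4 45.5 25.8 212.0 214.0
123 47.3 26.4 47.3 24.2 212.0 214.0
126 49.1 25.3 49.1 25.1 206.0 212.0
129 51.4 4.3 51.3 8.0 137.0 128.0
132 53.3 5.1 53.0 12.9 127.0 175.0
135 55.2 5.8 54.9 14.8 126.0 177.0
138 57.2 5.0 56.8 13.6 124.0 177.0
141 59.3 2.6 58.7 13.6 117.0 171.0
144 66.3 -80.9 60.7 11.7 114.0 164.0
147 69.1 -83.2 62.7 11.5 115.0 163.0
150 71.7 -82.3 72.0 -86.1 114.0 121.0
153 74.3 -81.8 74.7 -86.9 113.0 113.0
boss plane [ 2.43516189e+01  2.43064923e-04 -1.59672995e-03] 2910
```

View pics/t20.png

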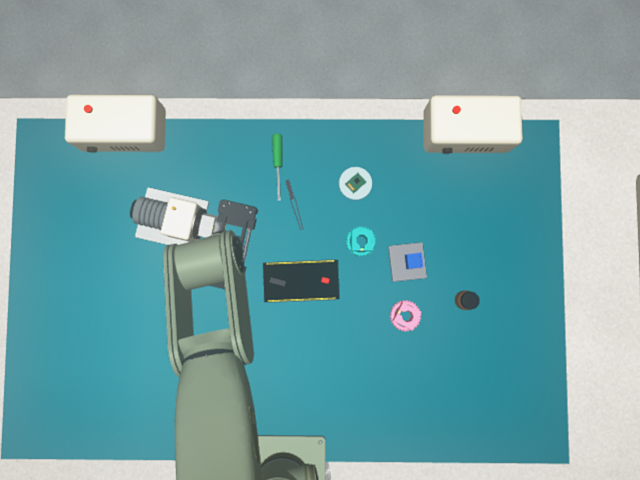

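View pics/s20.png

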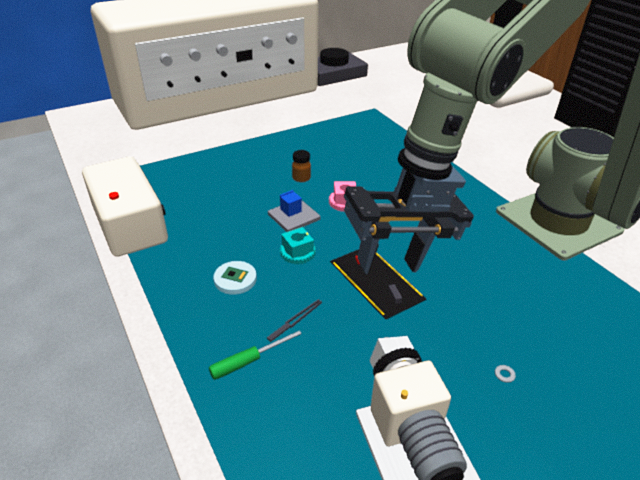

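The top and scene views show the pulley on the drive at (205,225) in the top view and (395,355) in the scene view. The stand is empty, the bystanders are where they started, and the robot is clear. Handing in.

```bash
python3 -c "
from workcell import ticket; print(ticket.job_done())"
```

```text
the job is handed in; nothing more can be done
None
```

The pulley is fitted to the drive and the job was handed in at about 31 s, with no check failing or disagreeing.

- **Key:** I laid the brass key into the slot, which leaned about 11°. It touched the floor at the predicted depth with about 5 N, and I let go. The picture afterwards showed it centred in the slot.
- **Pulley:** I gripped it at 28 N, tilted it to match the key, and slid it on with almost no contact force. It pushed the spacer back at about 5–6 N.
- **Press:** It reached the hard stop at pulley origin shaft x ≈ 5.8 mm (nominal 6 mm). I then pressed at 17–18 N for about a quarter of a second, released and withdrew.
- **Last checks:**
  - The pulley's front face measured at shaft x ≈ 49.8 mm (nominal 50 mm), with about 14 mm of shaft protruding.
  - I did not measure the spacer gap itself. That the spacer is home follows from the hard stop and the pulley's position.
  - In the pictures the other keys, tools and look-alikes were where they started, and the robot was touching nothing.

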